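Weigh a pump flange on the two-pan balance

TASK

Find the flange's counterweight on the balance: seat the larger weight over one of the two pins of the empty pan first, add the smaller one on the other pin if the larger is not enough, and slide the poise along its bar until the beam stays level by itself. Set the weights down gently and press only lightly on the balance; push the poise with a fingertip, never grip it. Leave the flange on its pan, a weight you do not need standing on the bench, and everything else where it is.

Things in the scene. Friction and masses are not known exactly. Their poses are not given: they have to be found in the camera images.
- balance: Two-pan balance fixed to the bench: white base plate 150 x 360 x 24 mm, grey column, a beam along its y axis pivoting 100 mm above the bench, flange pan at its +y end, weight pan at its -y end, and a poise bar 95 mm to its -x side (towards the robot), level with the pivot. A black pointer in front of a small white plate (up to 203 mm high) shows the beam's tilt. Origin: centre of the base's underside; z up.
- beam (a joint): Tilt of the balance beam in rad: 0 level, positive with the flange pan low and the weight pan high, stops at -0.1 and +0.1. Both pans hang 130 mm from the pivot and stay level themselves, so where a load stands on its pan does not matter. Off the stops the beam tilts 0.0025 rad for each gram of difference, and settles about 1.5 s after it is left alone.
- weight_pan: Flat round pan, 110 mm across, 5 mm thick, at the -y end of the beam, on a stem; it sinks and rises with the beam and gives way under a light push. Origin: its pivot on the beam, 40 mm below the pan's upper face; x as the balance. Carries two upright pins, 11 mm thick, 14 mm high, 27 mm either side of its centre along x. Pan and pins are rated for light loads (some 20 N in all, impacts included).
- far_pin (a point): Foot of the pin on the +x side (far from the robot), on the upper face of the weight pan. Pin 11 mm thick, 14 mm high, with a small chamfer.
- near_pin (a point): Foot of the pin on the -x side (near the robot), on the upper face of the weight pan. Same size.
- poise (a joint): Position of the poise along its bar in m: 0 at the middle of the beam, up to 0.100 towards the weight pan (balance -y), with hard end stops. It weighs 250 g: each mm towards the weight pan acts like 1.92 g more on that pan, and at 0 it adds nothing. Dry friction of about 2.5 N holds it where it is left. A finger resting against it also holds the beam: take it away before reading the tilt.
- poise_tab (a point): Point on the thumb tab of the poise, a steel block 36 (x) x 30 (y) x 26 mm high that rides on the bar. The tab is an upright plate 30 mm wide along x, 8 mm thick along y; this point lies on its mid-plane, 35 mm above the block's centre, 22 mm above the block's top and 13 mm below the tab's top. It is pushed along y on either face. Axes as the beam.
- big_center (a point): Larger weight, 300 g: plain steel cylinder 50 mm across and 22 mm high with a round knob on top (18 mm across, from 14 to 26 mm above the cylinder's top, on a 12 mm neck), 48 mm high in all, with a 14 mm bore 16 mm deep in its underside that fits over a pin. This point: on its axis, half-way up (24 mm above its foot); z up. The knob's middle is 18 mm above this point.
- small_center (a point): Smaller weight, 150 g: plain steel cylinder 34 mm across and 20 mm high with the same knob (18 mm across, from 14 to 26 mm above the cylinder's top, on a 12 mm neck) and the same bore, 46 mm high in all. This point: on its axis, half-way up (23 mm above its foot). The knob's middle is 17 mm above this point.
- flange_center (a point): The steel pump flange to be weighed, standing on the flange pan: 84 mm disc 12 mm thick with a 48 mm neck, 40 mm high in all; it weighs between 400 and 600 g. This point: on its axis, 20 mm above its foot.
- part_pan_top (a point): Centre of the upper face of the flange pan (110 mm across) at the +y end of the beam.
- gasket_ring: Bystander: black rubber ring, 60 mm across, 10 mm high. Origin under its centre.
- sample_jar: Bystander: glass jar with steel cap, 56 mm across, 75 mm high. Origin under its centre.
- beaker_cup: Bystander: open steel cup, 72 mm across, 85 mm high. Origin under its centre.
- scoop_spoon: Bystander: plastic-handled spoon lying on the bench.
- cleaning_brush: Bystander: brush lying on the bench.
- blank_cap: Bystander: plain steel disc without a knob, 50 mm across, 18 mm high. Origin under its centre.
Not all that is in view belongs to the job. Leave any orange or yellow look-alike of the part that bears big_center alone.

How it is judged:
On the way:
1. the larger weight is seated over a pin of the weight pan, before the smaller one is on the pan (((horizontal distance between big_center and far_pin below 0.005 m and z of big_center in the frame of far_pin between 0.02 and 0.028 m and angle between big_center's own z axis and vertical below 0.1 rad) or (horizontal distance between big_center and near_pin below 0.005 m and z of big_center in the frame of near_pin between 0.02 and 0.028 m and angle between big_center's own z axis and vertical below 0.1 rad)) and not ((horizontal distance between small_center and far_pin below 0.005 m and z of small_center in the frame of far_pin between 0.019 and 0.027 m and angle between small_center's own z axis and vertical below 0.1 rad) or (horizontal distance between small_center and near_pin below 0.005 m and z of small_center in the frame of near_pin between 0.019 and 0.027 m and angle between small_center's own z axis and vertical below 0.1 rad))), for 0.2 s.
At the end, for the whole second after the job is handed in: Beam at rest within 0.03 rad of level; larger weight fully down over a pin of the weight pan (5 mm sideways, 4 mm in height); smaller one likewise on the other pin, or upright on the bench; flange flat on its pan within 30 mm of the middle (value of joint beam between -0.03 and 0.03 rad and velocity of joint beam between -0.03 and 0.03 rad/s and ((horizontal distance between big_center and far_pin below 0.005 m and z of big_center in the frame of far_pin between 0.02 and 0.028 m and angle between big_center's own z axis and vertical below 0.1 rad) or (horizontal distance between big_center and near_pin below 0.005 m and z of big_center in the frame of near_pin between 0.02 and 0.028 m and angle between big_center's own z axis and vertical below 0.1 rad)) and (((horizontal distance between small_center and far_pin below 0.005 m and z of small_center in the frame of far_pin between 0.019 and 0.027 m and angle between small_center's own z axis and vertical below 0.1 rad) or (horizontal distance between small_center and near_pin below 0.005 m and z of small_center in the frame of near_pin between 0.019 and 0.027 m and angle between small_center's own z axis and vertical below 0.1 rad)) or (height (world z) of small_center below 0.028 m and angle between small_center's own z axis and vertical below 0.1 rad)) and horizontal distance between flange_center and part_pan_top below 0.03 m and z of flange_center in the frame of part_pan_top below 0.025 m and angle between flange_center's own z axis and vertical below 0.1 rad); the robot touches nothing.
It fails at once if the robot presses on the balance (base, beam, pans or poise) with more than 15 N (contact force between any of the fingers, the arm and balance above 15 N).
It fails at once if the weight pan is loaded or struck with more than 25 N (contact force between weight_pan and anything else above 25 N).
It fails at once if a bystander is moved by more than 20 mm (distance of any of gasket_ring, sample_jar, beaker_cup, scoop_spoon, cleaning_brush, blank_cap from where it was at the start of the episode above 0.02 m).
It also fails if it takes over 72 s, if anything falls off the work surface, if the arm or the gripper's body presses on something with over 40 N, if the wrist force passes 120 N, or if a joint passes its speed limit or range.

ROBOT

A 7-joint arm with a two-finger parallel gripper is mounted at the origin on the work surface. World frame = base frame: x ahead of the robot, y to its left, z up, the work surface at z = 0. Lengths are in m, angles in rad, forces in N, time in s.
With the tool pointing down it reaches from about 0.4 to 0.875 m from the base axis. Payload 6.5 kg.
Tool frame: the origin (TCP) lies at the very end of the fingers, on their centre line; the grasp point (between the pads) lies behind it (manip.grasp_offset is the z of the grasp point in the tool frame, in m); z points along the fingers, x is the direction in which the jaws open and shut, and the axes are right-handed (so a half turn about z gives the same grasp; the last joint's range is limited). The gripper opens to 88 mm and grips with 3 to 60 N. Pads are 18 mm wide; open, the fingers measure 123 mm over their backs; the gripper's body (75 mm by 187 mm) begins 45 mm behind the grasp point.
Start: joints at [1.076, 0.536, -0.004, 1.538, 0.003, 1.067, -0.071], TCP at [0.27, -0.591, 0.239] pointing down, gripper open.
Joint ranges: [-2.7, 2.7], [-0.37, 2.16], [-1.27, 1.26], [0.24, 2.4], [-1.31, 4.45], [0.19, 1.91], [-2.76, 2.76]. Speed limits (rad/s): [2.39, 2.39, 3.14, 3.14, 3.14, 3.14, 3.14].

INTERFACE

Orientations are given as a unit quaternion [x, y, z, w].
In Python, from plant import readout, imaging, ticket, manip gives the robot as it stands.
- The arm moves only by the shell command python3 -m handwheel 'ROWS' [FORCE]. ROWS is JSON, a list of rows, each an object of numbers: "x", "y", "z": the shift along the tool's x, y, z in cm; "wx", "wy", "wz": the turn, a rotation vector about the tool's x, y, z in degrees; "gripper": the closure, from -1 (fully open) to 1 (shut). A call has 1 to 8 rows; each row is the pose to reach, as a shift and turn from the pose commanded when the call began, along the tool's axes at that moment; what a row does not reach only later rows make up. A row lasts 1/8 s, in which the tool goes at most 62.5 mm and 10.7 degrees, less where a joint would pass 70% of its speed; a pose out of reach is approached as far as the arm can. A call with a gripper value outside its range is refused whole. The fingers move at their own pace and stop on an object; FORCE is the grip in N (left out, the last holds). Time passes only in rows, so rows that repeat a pose let the fingers close. It gives the time, the measured TCP pose, the force and the opening at its end, in the units of the state.
- readout.get_obs(): the state, without advancing time (a new reading comes with each control period).
- imaging.capture(name): name is "side" or "top" or "wrist"; returns a dict with "img" (400x640x3 uint8, red, green, blue), "mtx" (3x3 intrinsics, pixels), "cam_to_world" (4x4, takes a point from camera to world coordinates); the wrist camera has in their place "tool_from_camera" (4x4, takes a point from camera to tool coordinates, whose origin is the TCP and whose axes are the tool frame's). Camera axes: x right, y down, z forward; pixel columns grow to the right and rows downward; lengths in m; the calibration is good to about 2 mm. A picture is of the moment at which its call begins: read the wrist's pose just before it. There is no depth.
- ticket.close_job(): hands the job in, once; it reports no verdict.
Trained networks look in a picture, given as the dict that the camera call returned (one of the last four; its "shot" number tells which), for a name from the list of things; names that differ only in an ending like _2 or _b are one class to them, and where a whole thing is asked for, a point or a joint stands for the part that bears it (a point fixed in the world has none). Each returns a list of dicts, best first, with "score" (0 to 1); they miss things now and then, are a little off and sometimes report something else, mostly with a low value. They report only what shows in the picture. A call takes as long as a camera call. They do not tell look-alikes from the thing itself.
- imaging.search_frame(picture, name): "rect" ([left, top, width, height] in pixels, round what is visible of it).
- imaging.cut_out(picture, name): "mask" (400x640 bool, what is visible of it) and "rect" ([left, top, width, height] in pixels, round what is visible of it).
- imaging.mark_of(picture, name): "position" ([column, row] in pixels: a listed point, or the origin of a listed thing).
The state is a dict: "clock": time; "joint_pos": joint angles; "joint_vel": joint speeds; "joint_efforts": joint torques, N m; "position": TCP position; "ee_rot": TCP orientation; "force": force on the tool from outside, world axes, zero at the start; "wrist_torque": the same for the moment, N m; "width": opening from 0.0 (shut) to 1.0 (fully open).
Only numpy, scipy, OpenCV 4.12 (cv2) and the standard library are available. Lean on these libraries where they do the work, as an engineer would, in place of code of your own. Each camera call takes 0.05 s, during which the arm holds its last target.

## Working session

There is one attempt and no reset: what is moved stays moved. The work goes in short steps, Python scripts to look and compute and a shell command to move; the robot and the scene stay as the last step left them, time stands still between calls to the robot, and variables do not carry over. Pictures are saved under pics/ and viewed, and the job is handed in when it is done.

```bash
ls -la; mkdir -p pics; cat > h.py <<'E'
import numpy as np, cv2
from plant import readout, imaging, ticket, manip
def save(p,name): cv2.imwrite('pics/'+name+'.png', cv2.cvtColor(p['img'],cv2.COLOR_RGB2BGR))
def ray(p,uv,T=None):
    T=p['cam_to_world'] if T is None else T
    T=np.array(T);K=np.array(p['mtx'])
    d=np.linalg.solve(K,[uv[0],uv[1],1.0]); return T[:3,3],T[:3,:3]@d
def at_z(p,uv,z,T=None):
    o,d=ray(p,uv,T); return o+d*(z-o[2])/d[2]
def proj(p,X,T=None):
    T=np.array(p['cam_to_world'] if T is None else T);c=np.linalg.inv(T)@np.append(X,1);u=np.array(p['mtx'])@c[:3];return u[:2]/u[2]
def tri(p1,u1,p2,u2):
    o1,d1=ray(p1,u1);o2,d2=ray(p2,u2);d1=d1/np.linalg.norm(d1);d2=d2/np.linalg.norm(d2)
    A=np.stack([d1,-d2],1);s=np.linalg.lstsq(A,o2-o1,rcond=None)[0]
    a=o1+d1*s[0];b=o2+d2*s[1];return (a+b)/2,np.linalg.norm(a-b)
E
python3 - <<'E'
from h import *
o=readout.get_obs(); print(o, manip.grasp_offset)
s=imaging.capture('side');t=imaging.capture('top')
save(s,'side0');save(t,'top0')
print(t['cam_to_world'],s['cam_to_world'],s['mtx'])
for n in ['balance','weight_pan','far_pin','near_pin','poise_tab','big_center','small_center','flange_center','part_pan_top','gasket_ring','sample_jar','beaker_cup','scoop_spoon','cleaning_brush','blank_cap']:
    r=[imaging.mark_of(p,n) for p in (s,t)]
    for k,p in zip(r,'st'):
        print(n,p,[(np.round(q['position'],1).tolist(),round(q['score'],2)) for q in k[:4]])
    if r[0] and r[1]: print('   tri',tri(s,r[0][0]['position'],t,r[1][0]['position']))
E
```

```text
total 12
drwxr-xr-x  3 agent agent 4096 Dec  7 15:21 .
drwxr-xr-x 23 root  root  4096 Dec  7 15:21 ..
drwxr-xr-x  2 agent agent 4096 Dec  7 15:21 pics
{'clock': 0.0, 'joint_pos': array([ 1.07581857,  0.53716712, -0.00441683,  1.5388418 ,  0.00259908,
        1.06727092, -0.07118671]), 'joint_vel': array([ 0.00121208,  0.00028234, -0.00015318,  0.00104442, -0.00049777,
       -0.00113823,  0.0004458 ]), 'joint_efforts': array([-1.73486828e-04, -5.70987296e+01,  9.91070196e-01, -2.51596016e+01,
       -5.62129822e-02,  1.79411651e-02,  1.82858175e-04]), 'position': array([ 0.26997062, -0.59063056,  0.23785086]), 'ee_rot': array([ 8.41373438e-01, -5.40453542e-01, -7.41328966e-04, -3.96651607e-04]), 'force': array([-0.07662658, -0.15736398, -0.50189386]), 'wrist_torque': array([-0.05771962, -0.02244484,  0.04936403]), 'width': 0.9956183214526588} -0.0187
[[-0.02013095 -0.98626422  0.16394397  0.35864961]
 [-0.99960583  0.02306413  0.01600732  0.00895729]
 [-0.01956868 -0.16355711 -0.98633977  1.29626537]
 [ 0.          0.          0.          1.        ]] [[-0.71229849 -0.44877257  0.539
[... 2511 characters left out ...]
9 ,  0.00356742]), np.float64(0.0029662514538338317))
beaker_cup s [([292.3, 299.2], 0.85)]
beaker_cup t [([218.7, 274.6], 0.83)]
   tri (array([0.35566209, 0.32619053, 0.01073715]), np.float64(0.003548010586301954))
scoop_spoon s []
scoop_spoon t [([353.8, 137.8], 0.82), ([469.2, 259.8], 0.23)]
cleaning_brush s [([231.9, 217.0], 0.76), ([398.1, 184.9], 0.61)]
cleaning_brush t [([247.6, 148.5], 0.77)]
   tri (array([0.73319548, 0.24386646, 0.01046302]), np.float64(0.002449623793760293))
blank_cap s [([214.8, 285.5], 0.5), ([266.0, 215.9], 0.19)]
blank_cap t [([292.6, 196.5], 0.75), ([186.9, 206.6], 0.5)]
   tri (array([ 0.71239292,  0.23399552, -0.31848619]), np.float64(0.25038473907454367))
```

View pics/top0.png

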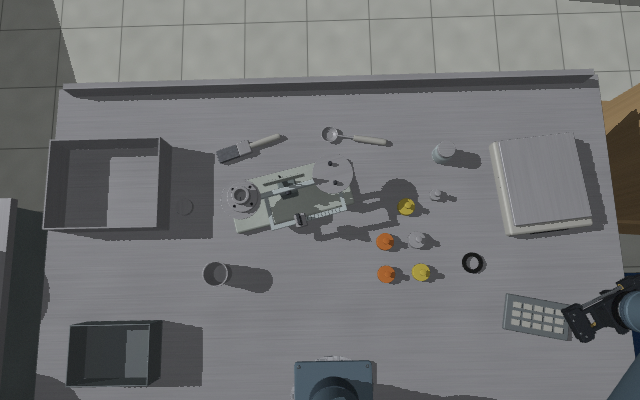

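View pics/side0.png

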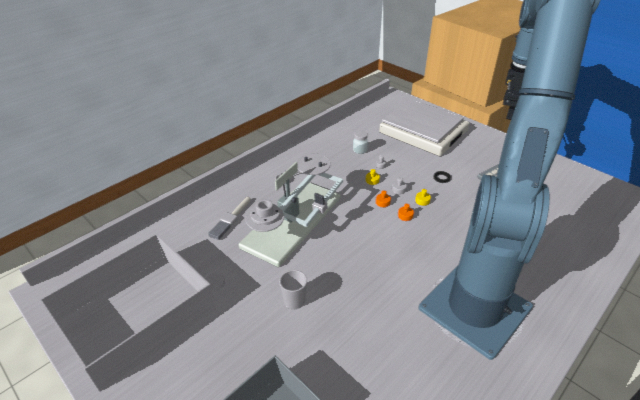

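Top view: the steel larger weight is at about (417,240) and the smaller at (437,195). Two orange and two yellow look-alikes stand next to them. The balance's weight pan is at (340,175) and the flange at (242,195).

```bash
python3 - <<'E'
from h import *
s=imaging.capture('side');t=imaging.capture('top')
for p,n,r in ((t,'top',(215,130,460,290)),(s,'side',(205,130,445,270))):
    c=p['img'][r[1]:r[3],r[0]:r[2]]; c=cv2.resize(c,None,fx=3.2,fy=3.2,interpolation=cv2.INTER_CUBIC)
    cv2.imwrite(f'pics/{n}z.png',cv2.cvtColor(c,cv2.COLOR_RGB2BGR))
for p,n in ((t,'top'),(s,'side')):
  for nm in ['big_center','small_center']:
    for m in imaging.cut_out(p,nm):
      ys,xs=np.nonzero(m['mask']); col=p['img'][m['mask']].mean(0)
      print(n,nm,round(m['score'],2),np.round(m['rect'],0),xs.mean().round(1),ys.mean().round(1),col.round(),at_z(p,(xs.mean(),ys.mean()),.02).round(4))
    print([(np.round(q['position'],1),round(q['score'],2),at_z(p,q['position'],.0235).round(4)) for q in imaging.mark_of(p,nm)])
for n in ['far_pin','near_pin','part_pan_top','flange_center','poise_tab']:
   for z in (.10,.12,.14): print(n,z,at_z(t,imaging.mark_of(t,n)[0]['position'],z).round(4))
E
```

```text
top big_center 0.78 [379. 264.  13.  20.] 385.4 273.9 [154.  93.  47.] [ 0.3467 -0.1585  0.02  ]
top big_center 0.7 [410. 231.  16.  15.] 416.4 239.5 [122. 122. 126.] [ 0.4433 -0.2526  0.02  ]
top big_center 0.68 [395. 200.  20.  16.] 405.5 206.4 [126. 114.  51.] [ 0.5411 -0.2264  0.02  ]
top big_center 0.51 [411. 265.  20.  18.] 420.4 272.0 [154. 141.  62.] [ 0.3502 -0.2589  0.02  ]
top big_center 0.48 [374. 234.  18.  20.] 384.9 241.0 [148.  90.  46.] [ 0.4408 -0.1613  0.02  ]
[(array([387.6, 275.8]), 0.81, array([ 0.3413, -0.164 ,  0.0235])), (array([419.2, 238.5]), 0.73, array([ 0.4459, -0.2602,  0.0235])), (array([421.3, 273.5]), 0.64, array([ 0.3458, -0.2604,  0.0235])), (array([406.5, 206.5]), 0.58, array([ 0.5404, -0.2285,  0.0235])), (array([383.5, 243. ]), 0.52, array([ 0.4351, -0.1564,  0.0235]))]
[(array([436.8, 192.5]), 0.67, array([ 0.58  , -0.3196,  0.0235]))]
side big_center 0.68 [374. 192.  17.  16.] 382.7 199.3 [209. 106.  11.] [ 0.4356 -0.1519  0.02  ]
side big_center 0.65 [392. 175.  13.  18.] 399.3 186.3 [159. 157. 163.] [ 0.4378 -0.2447  0.02  ]
side big_center 
[... 867 characters left out ...]
 0.0235])), (array([232.7, 215.6]), 0.44, array([0.7253, 0.246 , 0.0235]))]
far_pin 0.1 [ 6.573e-01 -1.000e-04  1.000e-01]
far_pin 0.12 [6.523e-01 1.000e-04 1.200e-01]
far_pin 0.14 [6.473e-01 2.000e-04 1.400e-01]
near_pin 0.1 [ 0.5975 -0.0176  0.1   ]
near_pin 0.12 [ 0.5935 -0.0172  0.12  ]
near_pin 0.14 [ 0.5895 -0.0167  0.14  ]
part_pan_top 0.1 [ 0.6725 -0.3143  0.1   ]
part_pan_top 0.12 [ 0.6673 -0.3089  0.12  ]
part_pan_top 0.14 [ 0.662  -0.3034  0.14  ]
flange_center 0.1 [0.577  0.2447 0.1   ]
flange_center 0.12 [0.5734 0.2407 0.12  ]
flange_center 0.14 [0.5697 0.2368 0.14  ]
poise_tab 0.1 [0.5324 0.402  0.1   ]
poise_tab 0.12 [0.5295 0.3954 0.12  ]
poise_tab 0.14 [0.5266 0.3889 0.14  ]
```

View pics/topz.png

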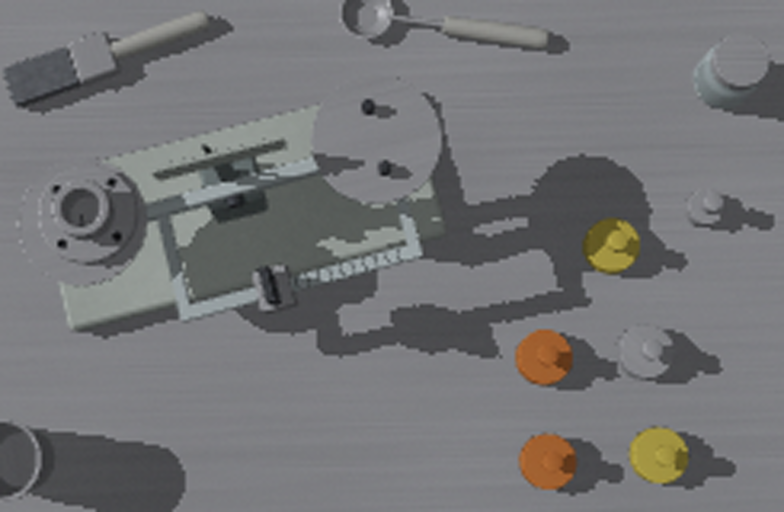

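View pics/sidez.png

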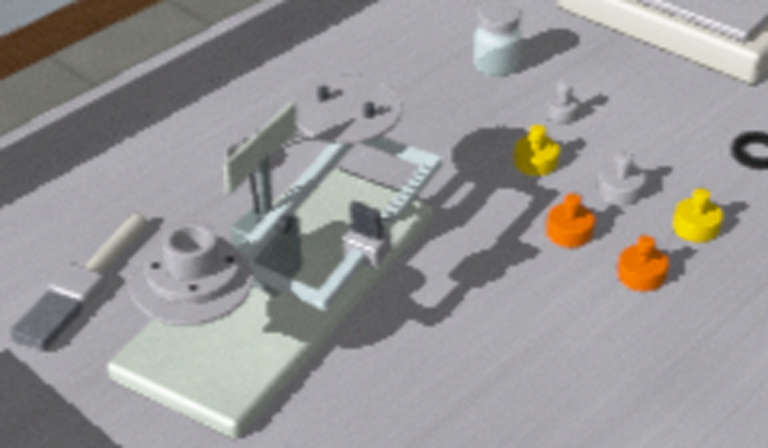

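```bash
cat >> h.py <<'E'
from scipy.spatial.transform import Rotation as R
def tool():
    o=readout.get_obs(); T=np.eye(4);T[:3,:3]=R.from_quat(o['ee_rot']).as_matrix();T[:3,3]=o['position'];return T,o
def shift(target):  # world target TCP -> tool cm
    T,o=tool(); return (T[:3,:3].T@(np.array(target)-T[:3,3])*100).round(2)
def level(xdir):  # rotvec deg (tool) so that z down and tool x along xdir (2D)
    T,o=tool(); x=np.array([xdir[0],xdir[1],0.]);x/=np.linalg.norm(x);z=np.array([0,0,-1.]);y=np.cross(z,x)
    return np.degrees(R.from_matrix(T[:3,:3].T@np.stack([x,y,z],1)).as_rotvec()).round(2)
def wrist(name=None):
    T,o=tool(); p=imaging.capture('wrist'); W=T@np.array(p['tool_from_camera']); p['cam_to_world']=W
    if name: save(p,name)
    return p
E
python3 - <<'E'
from h import *
print(shift([0.443,-0.252,0.16]),level([0.24,-0.97]))
p=wrist('w0');print(np.array(p['tool_from_camera']).round(4),p['mtx'])
E
python3 -m handwheel '[{"x":-2,"y":-2.5,"z":0.8,"gripper":-0.2},{"x":-6,"y":-7.5,"z":2,"wz":3,"gripper":-0.2},{"x":-10,"y":-12.5,"z":3.5,"wz":5,"gripper":-0.2},{"x":-14,"y":-17.5,"z":5,"wz":7,"gripper":-0.2},{"x":-18,"y":-22.5,"z":6.5,"wz":9,"gripper":-0.2},{"x":-21.5,"y":-27,"z":7.4,"wz":10.6,"gripper":-0.2},{"x":-23.6,"y":-29.8,"z":7.8,"wz":10.6,"gripper":-0.2},{"x":-23.6,"y":-29.8,"z":7.8,"wz":10.6,"gripper":-0.2}]' 15
```

```text
[-23.66 -29.82   7.87] [ 0.   -0.   10.67]
[[ 1.000e+00 -8.000e-04  1.000e-04 -3.000e-04]
 [ 8.000e-04  9.586e-01  2.848e-01 -7.390e-02]
 [-3.000e-04 -2.848e-01  9.586e-01 -1.452e-01]
 [ 0.000e+00  0.000e+00  0.000e+00  1.000e+00]] [[325.03003933   0.         322.49781369]
 [  0.         325.03003933 202.56505534]
 [  0.           0.           1.        ]]validation failed for argument at $[0]...
```

```bash

python3 -m handwheel '[{"x":-2,"y":-2.5,"z":0.8,"wx":0,"wy":0,"wz":1,"gripper":-0.2},{"x":-6,"y":-7.5,"z":2,"wx":0,"wy":0,"wz":3,"gripper":-0.2},{"x":-10,"y":-12.5,"z":3.5,"wx":0,"wy":0,"wz":5,"gripper":-0.2},{"x":-14,"y":-17.5,"z":5,"wx":0,"wy":0,"wz":7,"gripper":-0.2},{"x":-18,"y":-22.5,"z":6.5,"wx":0,"wy":0,"wz":9,"gripper":-0.2},{"x":-21.5,"y":-27,"z":7.4,"wx":0,"wy":0,"wz":10.6,"gripper":-0.2},{"x":-23.6,"y":-29.8,"z":7.8,"wx":0,"wy":0,"wz":10.6,"gripper":-0.2},{"x":-23.6,"y":-29.8,"z":7.8,"wx":0,"wy":0,"wz":10.6,"gripper":-0.2}]' 15
```

```text
clock: 3.9
position: [0.4449, -0.2488, 0.1605]
ee_rot: [0.79, -0.613, -0.0, -0.001]
force: [-0.1, -0.2, -0.3]
width: 0.602
```

```bash
python3 - <<'E'
from h import *
p=wrist('w1')
for m in imaging.mark_of(p,'big_center'):
    print(np.round(m['position'],1),round(m['score'],2),at_z(p,m['position'],.024).round(4))
for m in imaging.cut_out(p,'big_center'):
    ys,xs=np.nonzero(m['mask']);print(m['rect'],xs.mean(),ys.mean(),m['score'])
print(p['cam_to_world'][:3,3], proj(p,[0.443,-.252,.042]))
E
```

```text
[226.9 170.4] 0.87 [ 0.4431 -0.1619  0.024 ]
[328.5  70.8] 0.84 [ 0.544  -0.2279  0.024 ]
[310.7 282.9] 0.83 [ 0.3533 -0.2597  0.024 ]
[329.6 193.5] 0.82 [ 0.4451 -0.2547  0.024 ]
[208.2 265.6] 0.58 [ 0.3471 -0.1599  0.024 ]
[285.1, 252.5, 51.6, 53.7] 311.01234567901236 278.15811965811963 0.86
[201.1, 141.4, 54.5, 57.4] 228.79038461538462 168.7153846153846 0.85
[303.4, 163.3, 52.8, 53.8] 327.8596348884381 190.0105476673428 0.84
[297.5, 38.1, 61.2, 67.6] 328.0298363811357 71.56592877767083 0.7
[183.4, 231.2, 54.1, 51.0] 209.32185273159146 254.89489311163896 0.68
[ 0.51630908 -0.23030435  0.30577519] [326.29923567 200.59408185]
```

View pics/w1.png

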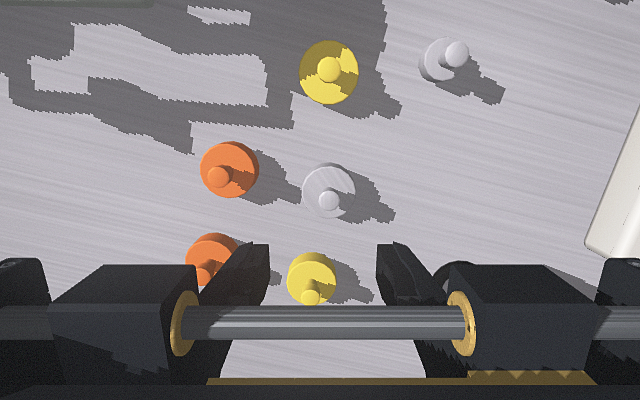

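```bash
python3 - <<'E'
from h import *
im=cv2.imread('pics/w1.png');
c=np.vstack([cv2.resize(im[150:230,280:380],None,fx=6,fy=6,interpolation=cv2.INTER_CUBIC)])
cv2.imwrite('pics/w1z.png',c)
g=cv2.medianBlur(cv2.cvtColor(cv2.resize(im[150:240,280:400],None,fx=4,fy=4,interpolation=cv2.INTER_CUBIC),cv2.COLOR_BGR2GRAY),5)
for a,b in ((30,60),(90,125)):
    h=cv2.HoughCircles(g,cv2.HOUGH_GRADIENT,1,30,param1=100,param2=18,minRadius=a,maxRadius=b)
    if h is not None: print((h[0][:4,:2]/4+[280,150]).round(1).tolist(),(h[0][:4,2]/4).tolist())
E
```

```text
[[328.9, 201.4]] [10.774999618530273]
[[328.4, 193.4]] [27.100000381469727]
```

View pics/w1z.png

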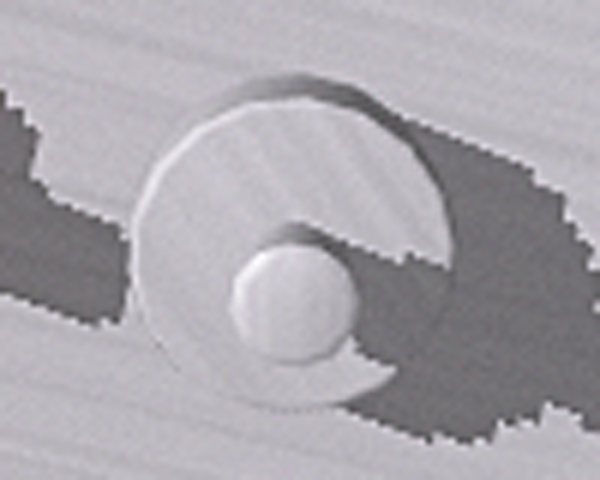

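```bash
python3 - <<'E'
from h import *
T,o=tool(); p=imaging.capture('wrist');W=T@np.array(p['tool_from_camera'])
print(at_z(p,(329,201),.047,W),at_z(p,(328.4,192.6),.022,W)); print(at_z(p,(456,54.5),.045,W))
k=at_z(p,(329,201),.047,W); g=(k+at_z(p,(328.4,192.6),.022,W))/2
print(shift([g[0],g[1],0.09]),shift([g[0],g[1],0.025]),level([.24,-.97]),T[:3,3])
E
```

```text
[ 0.44220638 -0.2591502   0.047     ] [ 0.44278642 -0.25896794  0.022     ]
[ 0.57334149 -0.32278684  0.045     ]
[0.47 0.12 7.09] [ 0.46  0.12 13.59] [ 0.01 -0.05 -0.05] [ 0.44274624 -0.25376764  0.16090092]
```

```bash
cat >> h.py <<'E'
def circ(p,roi,rr,scale=4,p2=18,name=None):
    x0,y0,x1,y1=roi
    c=cv2.resize(p['img'][y0:y1,x0:x1],None,fx=scale,fy=scale,interpolation=cv2.INTER_CUBIC)
    if name: cv2.imwrite('pics/'+name+'.png',cv2.cvtColor(c,cv2.COLOR_RGB2BGR))
    g=cv2.medianBlur(cv2.cvtColor(c,cv2.COLOR_RGB2GRAY),5)
    h=cv2.HoughCircles(g,cv2.HOUGH_GRADIENT,1,15*scale,param1=100,param2=p2,minRadius=int(rr[0]*scale),maxRadius=int(rr[1]*scale))
    return [] if h is None else [(np.round((q[:2]+.5)/scale+[x0-.5,y0-.5],1),round(float(q[2]/scale),1)) for q in h[0][:4]]
E
python3 - <<'E'
from h import *
p=wrist('w2'); T,o=tool(); print(T[:3,3],o['joint_vel'].round(3).max())
a=circ(p,(280,150,400,240),(8,14));b=circ(p,(280,150,400,240),(23,31));print(a,b)
k=at_z(p,a[0][0],.047); g=at_z(p,b[0][0],.022);print(k,g); g=(k+g)/2
print(at_z(p,circ(p,(420,20,500,90),(8,14))[0][0],.045))
print(shift([g[0],g[1],0.08]),shift([g[0],g[1],0.025]),level([.24,-.97]))
E
```

```text
[ 0.44250074 -0.25419182  0.16089811] 0.004
[(array([323.2, 194.8]), 9.4)] [(array([323. , 187.5]), 26.0)]
[ 0.44599685 -0.25359143  0.047     ] [ 0.44598773 -0.25349209  0.022     ]
[ 0.57667726 -0.31634747  0.045     ]
[ 0.01 -0.36  8.09] [ 1.000e-02 -3.600e-01  1.359e+01] [ 0.01 -0.04 -0.07]
```

```bash

python3 -m handwheel '[{"x":0,"y":-0.36,"z":3,"wx":0,"wy":0,"wz":0,"gripper":-0.2},{"x":0,"y":-0.36,"z":7.5,"wx":0,"wy":0,"wz":0,"gripper":-0.2},{"x":0,"y":-0.36,"z":11,"wx":0,"wy":0,"wz":0,"gripper":-0.2},{"x":0,"y":-0.36,"z":12.8,"wx":0,"wy":0,"wz":0,"gripper":-0.2},{"x":0,"y":-0.36,"z":13.4,"wx":0,"wy":0,"wz":0,"gripper":-0.2},{"x":0,"y":-0.36,"z":13.4,"wx":0,"wy":0,"wz":0,"gripper":-0.2},{"x":0,"y":-0.36,"z":13.4,"wx":0,"wy":0,"wz":0,"gripper":-0.2}]' 15
python3 - <<'E'
from h import *
p=wrist('w3');T,o=tool();print(T[:3,3],o['force'],o['width'])
E
```

```text
clock: 5.03
position: [0.4474, -0.2522, 0.0278]
ee_rot: [0.788, -0.616, 0.001, -0.0]
force: [0.6, 0.5, 0.0]
width: 0.599
[ 0.44734947 -0.25216801  0.02774224] [-0.35710934 -0.60112797 -0.28513506] 0.6007553448958465
```

View pics/w3.png

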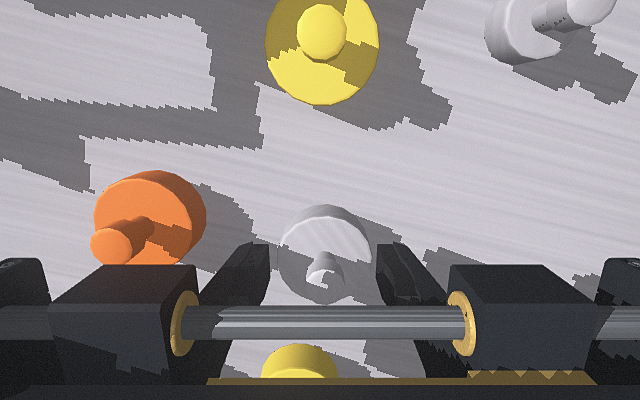

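```bash

python3 -m handwheel '[{"x":0,"y":0,"z":0,"wx":0,"wy":0,"wz":0,"gripper":0.3},{"x":0,"y":0,"z":0,"wx":0,"wy":0,"wz":0,"gripper":1},{"x":0,"y":0,"z":0,"wx":0,"wy":0,"wz":0,"gripper":1},{"x":0,"y":0,"z":0,"wx":0,"wy":0,"wz":0,"gripper":1},{"x":0,"y":0,"z":0,"wx":0,"wy":0,"wz":0,"gripper":1},{"x":0,"y":0,"z":0,"wx":0,"wy":0,"wz":0,"gripper":1}]' 20
python3 - <<'E'
from h import *
p=wrist('w4');T,o=tool();print(T[:3,3],o['force'],o['width'])
E
```

```text
clock: 5.82
position: [0.4469, -0.2522, 0.0269]
ee_rot: [0.788, -0.616, 0.0, 0.0]
force: [0.4, -3.2, 1.0]
width: 0.189
[ 0.44693295 -0.25221742  0.02686501] [ 0.58594296 -2.67259477  0.80734025] 0.19431518455302618
```

View pics/w4.png

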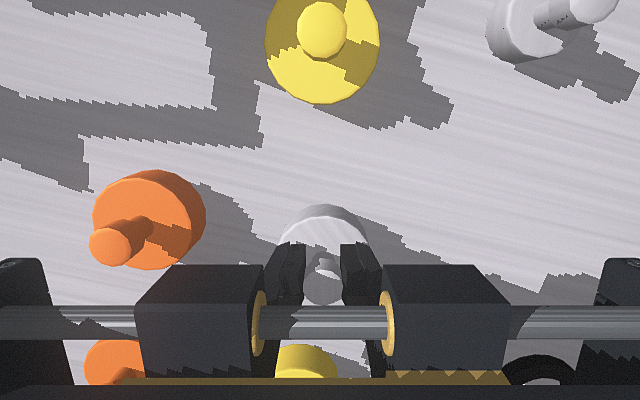

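```bash
python3 -c "
import cv2
im=cv2.imread('pics/w4.png');cv2.imwrite('pics/w4z.png',cv2.resize(im[190:320,250:400],None,fx=5,fy=4.5,interpolation=cv2.INTER_CUBIC))"
python3 -m handwheel '[{"x":0,"y":0,"z":-1,"wx":0,"wy":0,"wz":0,"gripper":1},{"x":0,"y":0,"z":-4,"wx":0,"wy":0,"wz":0,"gripper":1},{"x":0,"y":0,"z":-9,"wx":0,"wy":0,"wz":0,"gripper":1},{"x":0,"y":0,"z":-14,"wx":0,"wy":0,"wz":0,"gripper":1},{"x":0,"y":0,"z":-19,"wx":0,"wy":0,"wz":0,"gripper":1},{"x":0,"y":0,"z":-22,"wx":0,"wy":0,"wz":0,"gripper":1},{"x":0,"y":0,"z":-22.5,"wx":0,"wy":0,"wz":0,"gripper":1},{"x":0,"y":0,"z":-22.5,"wx":0,"wy":0,"wz":0,"gripper":1}]' 20
python3 - <<'E'
from h import *
print(shift([.535,0,.25]))
E
```

```text
clock: 6.88
position: [0.4458, -0.2511, 0.2507]
ee_rot: [0.788, -0.616, -0.001, 0.0]
force: [0.4, 0.2, -3.5]
width: 0.191
[-22.21 -14.73   0.08]
```

View pics/w4z.png

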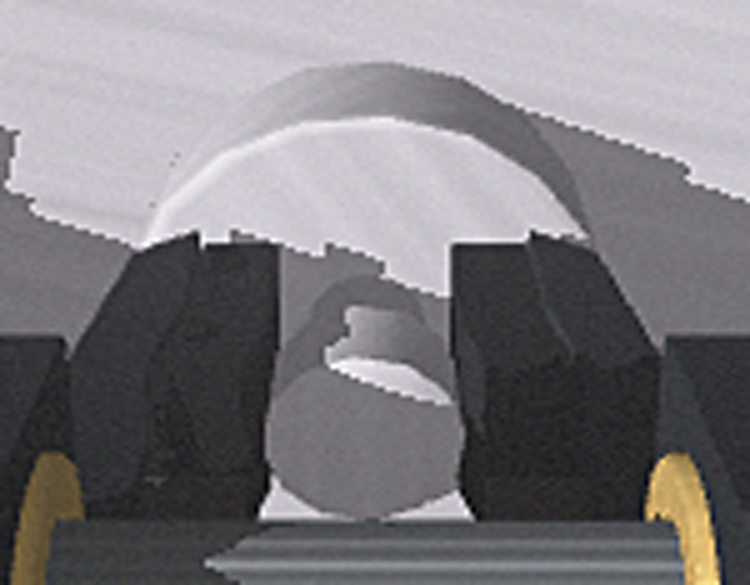

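```bash

python3 -m handwheel '[{"x":-1.5,"y":-1,"z":0,"wx":0,"wy":0,"wz":0,"gripper":1},{"x":-5,"y":-3.3,"z":0,"wx":0,"wy":0,"wz":0,"gripper":1},{"x":-9,"y":-6,"z":0,"wx":0,"wy":0,"wz":0,"gripper":1},{"x":-13,"y":-8.6,"z":0,"wx":0,"wy":0,"wz":0,"gripper":1},{"x":-17,"y":-11.3,"z":0,"wx":0,"wy":0,"wz":0,"gripper":1},{"x":-20.5,"y":-13.6,"z":0,"wx":0,"wy":0,"wz":0,"gripper":1},{"x":-22,"y":-14.7,"z":0,"wx":0,"wy":0,"wz":0,"gripper":1},{"x":-22.2,"y":-14.7,"z":0,"wx":0,"wy":0,"wz":0,"gripper":1}]' 20
python3 -m handwheel '[{"x":0,"y":0,"z":0,"wx":0,"wy":0,"wz":0,"gripper":1},{"x":0,"y":0,"z":0,"wx":0,"wy":0,"wz":0,"gripper":1},{"x":0,"y":0,"z":0,"wx":0,"wy":0,"wz":0,"gripper":1}]' 20
python3 - <<'E'
from h import *
p=wrist('w5');T,o=tool();print(T[:3,3],o['force'],o['width'],o['joint_vel'].round(3))
C=np.array(p['tool_from_camera'])
K=np.array(p['mtx'])
for uv,z in (((323,286),-.021),((325.5,217+25),-.005)):
    d=C[:3,:3]@np.linalg.solve(K,[*uv,1]);print('knob in tool',C[:3,3]+d*(z-C[2,3])/d[2])
for n in ('far_pin','near_pin','weight_pan','balance'):
    for m in imaging.mark_of(p,n)[:2]: print(n,np.round(m['position'],1),m['score'],at_z(p,m['position'],.153).round(4))
E
```

```text
clock: 7.88
position: [0.5351, -0.0004, 0.2504]
ee_rot: [0.788, -0.615, -0.001, 0.001]
force: [-0.1, 0.0, -2.9]
width: 0.192
clock: 8.25
position: [0.5355, -0.0019, 0.2518]
ee_rot: [0.787, -0.617, 0.0, 0.0]
force: [-0.9, 0.3, -3.0]
width: 0.192
[ 0.53555941 -0.00168349  0.25178173] [-0.4214936   0.23001739 -3.26427093] 0.1911823484962641 [-0.005 -0.001 -0.005 -0.002  0.     0.002 -0.001]
knob in tool [-0.00022233  0.00063672 -0.021     ]
knob in tool [ 0.00097853 -0.01296917 -0.005     ]
far_pin [363.1  60.9] 0.95 [ 0.643  -0.0041  0.153 ]
far_pin [214.3 215.3] 0.52 [0.506  0.0795 0.153 ]
near_pin [363.4 134.6] 0.66 [ 0.5947 -0.018   0.153 ]
balance [234.1 101.9] 0.93 [0.5947 0.0783 0.153 ]
```

View pics/w5.png

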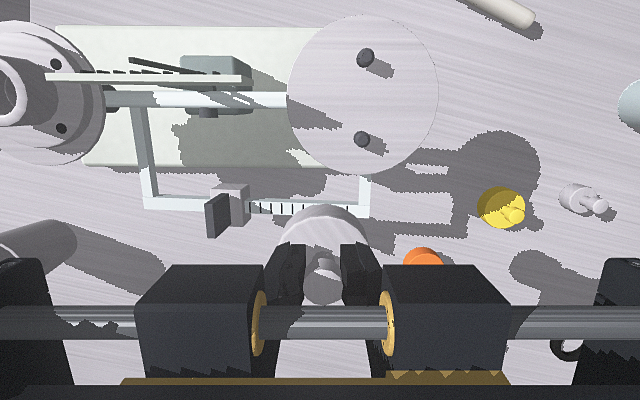

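```bash
python3 - <<'E'
import cv2
im=cv2.imread('pics/w5.png');a=cv2.resize(im[35:85,335:405],None,fx=8,fy=8,interpolation=cv2.INTER_CUBIC);b=cv2.resize(im[115:165,335:405],None,fx=8,fy=8,interpolation=cv2.INTER_CUBIC)
import numpy as np
cv2.imwrite('pics/w5z.png',cv2.resize(np.vstack([a,b]),(560,600) if 0 else (420,600)))
cv2.imwrite('pics/w5a.png',a);cv2.imwrite('pics/w5b.png',b)
from h import *
print(circ({'img':cv2.cvtColor(im,cv2.COLOR_BGR2RGB)},(280,5,450,190),(68,85),scale=3))
E
```

```text
[(array([360.2,  99.2]), 74.5)]
```

View pics/w5a.png

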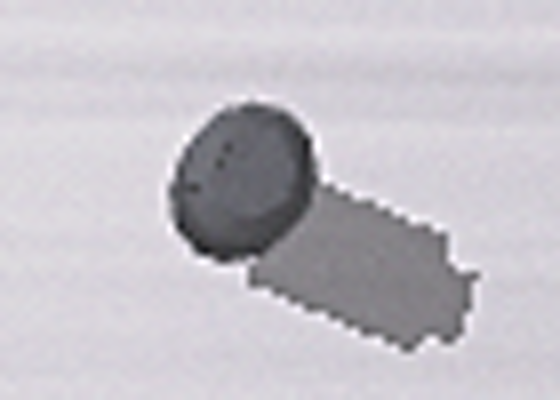

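View pics/w5b.png

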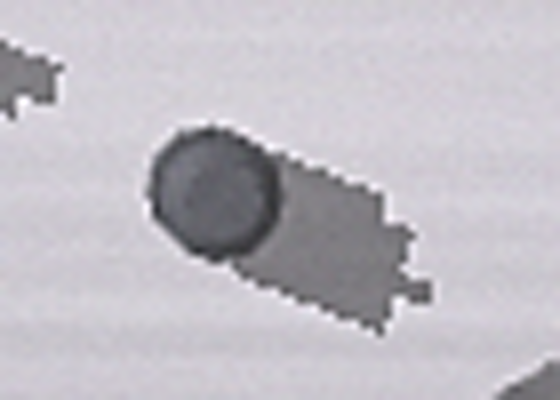

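```bash
python3 - <<'E'
from h import *
p=wrist();T,o=tool();print(T[:3,3])
for uv in ((361.6,139.),):
    for z in (.147,.153,.160,.167,.173): print('near',z,at_z(p,uv,z))
for uv,z in (((366.3,56.5),.167),((364.4,59.4),.153),((360.2,99.2),.153)): print(at_z(p,uv,z))
n=at_z(p,(361.6,139.),.160);f=(at_z(p,(366.3,56.5),.167)+at_z(p,(364.4,59.4),.153))/2
d=(f-n)[:2];print(np.linalg.norm(d),d/np.linalg.norm(d),T[:3,:2])
tgt=n-T[:3,:3]@np.array([0,.001,0]); 
print(shift([tgt[0],tgt[1],.25]))
E
```

```text
[ 0.53567715 -0.00088266  0.25173727]
near 0.147 [ 0.59109782 -0.01739814  0.147     ]
near 0.153 [ 0.59148421 -0.01656671  0.153     ]
near 0.16 [ 0.59193498 -0.0155967   0.16      ]
near 0.167 [ 0.59238576 -0.01462669  0.167     ]
near 0.173 [ 0.59277214 -0.01379525  0.173     ]
[ 0.6441088  -0.00309777  0.167     ]
[ 0.64426163 -0.00357206  0.153     ]
[ 0.61826782 -0.00790852  0.153     ]
0.05366971665669804 [0.97355155 0.22846745] [[ 2.41384661e-01 -9.70429515e-01]
 [-9.70429516e-01 -2.41384662e-01]
 [ 1.32419343e-05 -3.93216928e-05]]
[ 2.79 -5.2   0.17]
```

```bash

python3 -m handwheel '[{"x":0.7,"y":-1.2,"z":0,"wx":0,"wy":0,"wz":0,"gripper":1},{"x":1.6,"y":-3,"z":0,"wx":0,"wy":0,"wz":0,"gripper":1},{"x":2.5,"y":-4.7,"z":0,"wx":0,"wy":0,"wz":0,"gripper":1},{"x":2.79,"y":-5.2,"z":1,"wx":0,"wy":0,"wz":0,"gripper":1},{"x":2.79,"y":-5.2,"z":2.5,"wx":0,"wy":0,"wz":0,"gripper":1},{"x":2.79,"y":-5.2,"z":4,"wx":0,"wy":0,"wz":0,"gripper":1},{"x":2.79,"y":-5.2,"z":4.3,"wx":0,"wy":0,"wz":0,"gripper":1},{"x":2.79,"y":-5.2,"z":4.3,"wx":0,"wy":0,"wz":0,"gripper":1}]' 20
python3 - <<'E'
from h import *
p=wrist('w6');T,o=tool();print(T[:3,3],o['force'],o['width'],o['joint_vel'].round(3))
s=imaging.capture('side');t=imaging.capture('top')
a=cv2.resize(s['img'][115:215,260:360],None,fx=4,fy=4,interpolation=cv2.INTER_CUBIC);b=cv2.resize(t['img'][125:225,290:390],None,fx=4,fy=4,interpolation=cv2.INTER_CUBIC)
cv2.imwrite('pics/st6.png',cv2.cvtColor(np.hstack([a,b]),cv2.COLOR_RGB2BGR))
E
```

```text
clock: 9.55
position: [0.5926, -0.0152, 0.2085]
ee_rot: [0.788, -0.616, -0.0, 0.0]
force: [-0.1, 0.0, -2.1]
width: 0.189
[ 0.5929724  -0.01523644  0.20897759] [ 0.32147704 -0.24160989 -2.6851557 ] 0.19276872972873196 [ 0.002 -0.008  0.    -0.007 -0.001 -0.001  0.   ]
```

View pics/w6.png

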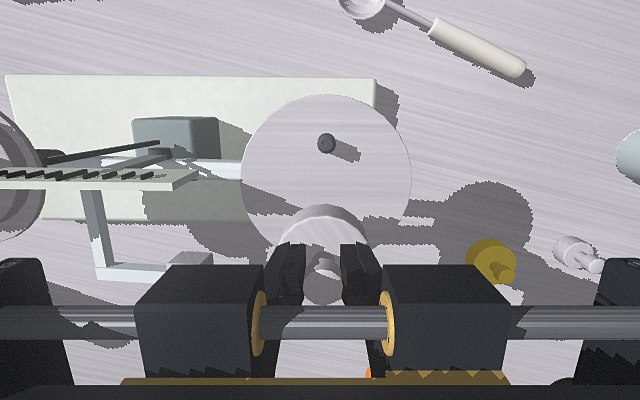

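View pics/st6.png

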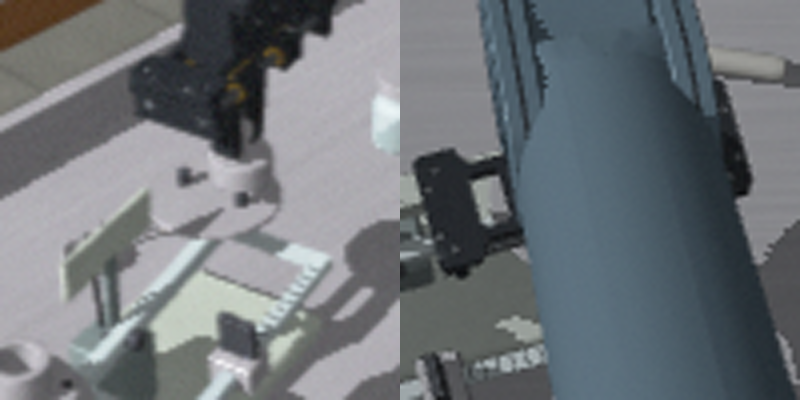

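```bash
python3 - <<'E'
from h import *
im=cv2.imread('pics/w6.png');
a=cv2.resize(im[120:170,295:365],None,fx=8,fy=8,interpolation=cv2.INTER_CUBIC);cv2.imwrite('pics/w6a.png',a)
cv2.imwrite('pics/w6b.png',cv2.resize(im[180:320,250:400],None,fx=5,fy=4.2,interpolation=cv2.INTER_CUBIC))
g=cv2.cvtColor(im,cv2.COLOR_BGR2GRAY)[125:160,305:345]
ys,xs=np.nonzero(g<110);print('dark blob',xs.min()+305,xs.max()+305,ys.min()+125,ys.max()+125,xs.mean()+305,ys.mean()+125)
p=wrist();C=np.array(p['tool_from_camera']);K=np.array(p['mtx']);T,o=tool();print(T[:3,3])
for uv in ((325.9,143),):
  for zw in (.153,.160,.167):
    z=.2088-zw; d=C[:3,:3]@np.linalg.solve(K,[*uv,1]);f=C[:3,3]+d*(z-C[2,3])/d[2];print(zw,f, 'near pin',f+[-.0007,.054,0])
E
```

```text
dark blob 318 344 133 159 326.85665529010237 143.52901023890786
[ 0.59324572 -0.01532482  0.20932709]
0.153 [ 0.00171059 -0.05213454  0.0558    ] near pin [0.00101059 0.00186546 0.0558    ]
0.16 [ 0.00163625 -0.05288993  0.0488    ] near pin [0.00093625 0.00111007 0.0488    ]
0.167 [ 0.00156192 -0.05364532  0.0418    ] near pin [0.00086192 0.00035468 0.0418    ]
```

View pics/w6a.png

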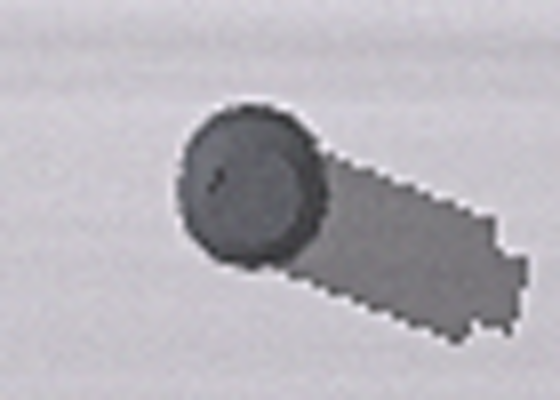

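View pics/w6b.png

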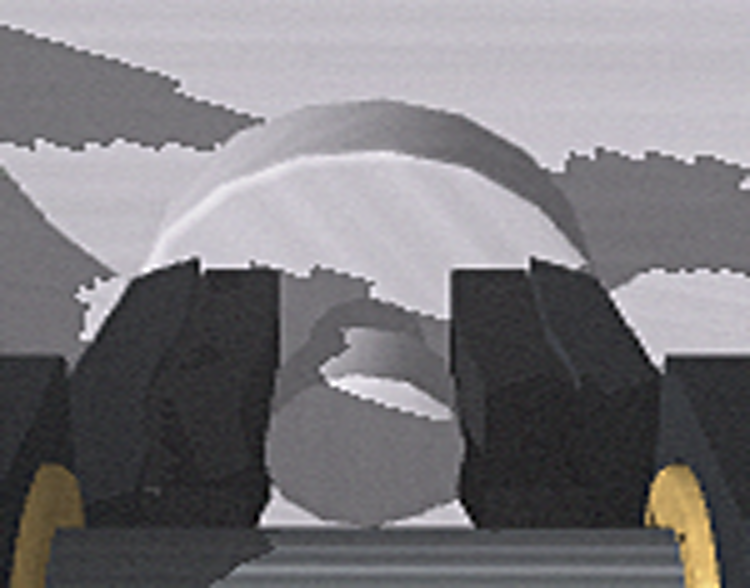

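```bash

python3 -m handwheel '[{"x":0,"y":-0.05,"z":0.3,"wx":0,"wy":0,"wz":0,"gripper":1},{"x":0,"y":-0.05,"z":0.7,"wx":0,"wy":0,"wz":0,"gripper":1},{"x":0,"y":-0.05,"z":1.1,"wx":0,"wy":0,"wz":0,"gripper":1},{"x":0,"y":-0.05,"z":1.4,"wx":0,"wy":0,"wz":0,"gripper":1},{"x":0,"y":-0.05,"z":1.7,"wx":0,"wy":0,"wz":0,"gripper":1},{"x":0,"y":-0.05,"z":2,"wx":0,"wy":0,"wz":0,"gripper":1},{"x":0,"y":-0.05,"z":2,"wx":0,"wy":0,"wz":0,"gripper":1}]' 20
python3 - <<'E'
from h import *
p=wrist('w7');T,o=tool();print(T[:3,3],o['force'],o['width'])
s=imaging.capture('side')
a=cv2.resize(s['img'][115:215,260:360],None,fx=6,fy=6,interpolation=cv2.INTER_CUBIC)
cv2.imwrite('pics/s7.png',cv2.cvtColor(a,cv2.COLOR_RGB2BGR))
E
```

```text
clock: 10.62
position: [0.5932, -0.0153, 0.1884]
ee_rot: [0.788, -0.616, -0.0, 0.0]
force: [0.3, 0.7, -3.0]
width: 0.189
[ 0.59336523 -0.01523416  0.18862842] [-0.8332795   0.08159804 -2.31099685] 0.19239597054717192
```

View pics/w7.png

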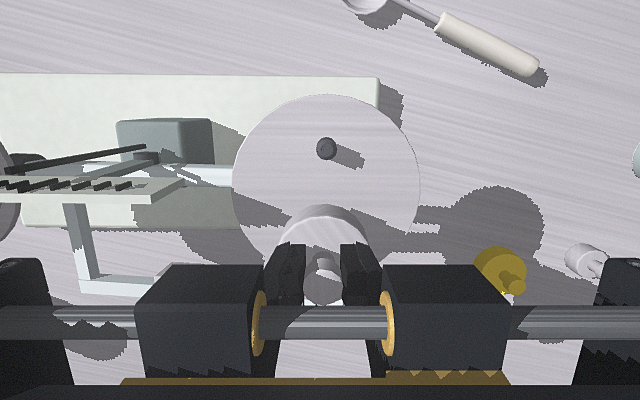

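View pics/s7.png

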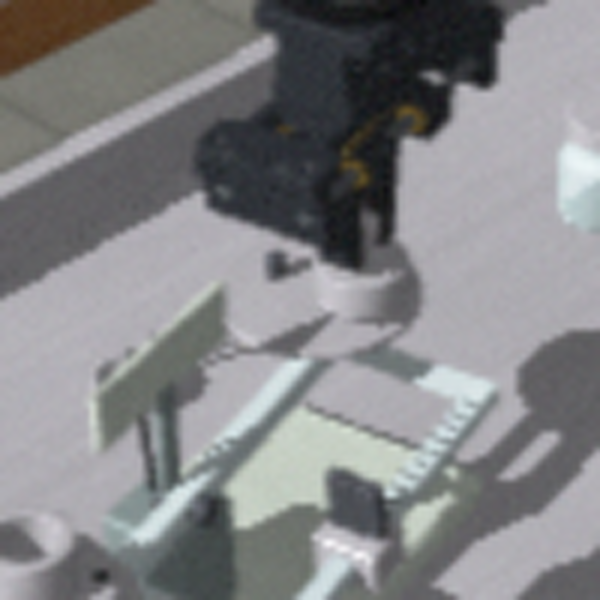

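```bash

python3 -m handwheel '[{"x":0,"y":0,"z":0.2,"wx":0,"wy":0,"wz":0,"gripper":1},{"x":0,"y":0,"z":0.4,"wx":0,"wy":0,"wz":0,"gripper":1},{"x":0,"y":0,"z":0.6,"wx":0,"wy":0,"wz":0,"gripper":1},{"x":0,"y":0,"z":0.7,"wx":0,"wy":0,"wz":0,"gripper":1},{"x":0,"y":0,"z":0.8,"wx":0,"wy":0,"wz":0,"gripper":1},{"x":0,"y":0,"z":0.8,"wx":0,"wy":0,"wz":0,"gripper":1}]' 20
python3 - <<'E'
from h import *
p=wrist('w8');T,o=tool();print(T[:3,3],o['force'],o['width'])
s=imaging.capture('side')
a=cv2.resize(s['img'][115:215,260:360],None,fx=6,fy=6,interpolation=cv2.INTER_CUBIC)
cv2.imwrite('pics/s8.png',cv2.cvtColor(a,cv2.COLOR_RGB2BGR))
E
```

```text
clock: 11.48
position: [0.5933, -0.0152, 0.1806]
ee_rot: [0.788, -0.616, -0.0, 0.0]
force: [0.8, -1.3, -2.4]
width: 0.191
[ 0.59339013 -0.01523384  0.18069339] [ 0.39911759 -1.0191999  -3.57828098] 0.19376901940910687
```

View pics/s8.png

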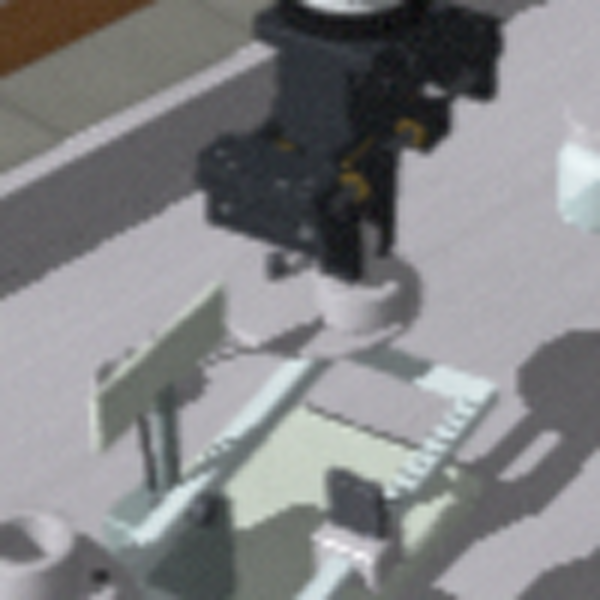

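```bash

python3 -m handwheel '[{"x":0,"y":0,"z":0.1,"wx":0,"wy":0,"wz":0,"gripper":1},{"x":0,"y":0,"z":0.2,"wx":0,"wy":0,"wz":0,"gripper":1},{"x":0,"y":0,"z":0.2,"wx":0,"wy":0,"wz":0,"gripper":1}]' 20
python3 -m handwheel '[{"x":0,"y":0,"z":0.1,"wx":0,"wy":0,"wz":0,"gripper":1},{"x":0,"y":0,"z":0.1,"wx":0,"wy":0,"wz":0,"gripper":1}]' 20
```

```text
clock: 11.95
position: [0.5936, -0.0154, 0.179]
ee_rot: [0.788, -0.616, 0.0, -0.0]
force: [0.2, -1.1, -0.1]
width: 0.192
clock: 12.2
position: [0.5936, -0.0154, 0.1778]
ee_rot: [0.788, -0.616, 0.0, -0.0]
force: [0.1, -0.3, -0.3]
width: 0.19
```

```bash

python3 -m handwheel '[{"x":0,"y":0,"z":0,"wx":0,"wy":0,"wz":0,"gripper":0.4},{"x":0,"y":0,"z":0,"wx":0,"wy":0,"wz":0,"gripper":0.1},{"x":0,"y":0,"z":0,"wx":0,"wy":0,"wz":0,"gripper":0},{"x":0,"y":0,"z":-1,"wx":0,"wy":0,"wz":0,"gripper":0},{"x":0,"y":0.0,"z":-3,"wx":0,"wy":0,"wz":0,"gripper":0},{"x":0,"y":1,"z":-6,"wx":0,"wy":0,"wz":0,"gripper":0},{"x":0,"y":3,"z":-8,"wx":0,"wy":0,"wz":0,"gripper":0},{"x":0,"y":4,"z":-8.4,"wx":0,"wy":0,"wz":0,"gripper":0}]' 20
python3 - <<'E'
from h import *
p=wrist('w9');T,o=tool();print(T[:3,3],o['force'],o['width'])
s=imaging.capture('side')
a=cv2.resize(s['img'][115:235,250:350],None,fx=5,fy=5,interpolation=cv2.INTER_CUBIC)
cv2.imwrite('pics/s9.png',cv2.cvtColor(a,cv2.COLOR_RGB2BGR))
print(shift([.5767,-.3163,.16]),level([.24,-.97]))
E
```

```text
clock: 13.2
position: [0.5548, -0.0251, 0.2635]
ee_rot: [0.788, -0.616, 0.001, -0.001]
force: [-0.3, -1.2, 0.6]
width: 0.498
[ 0.55363504 -0.02547261  0.26299843] [-1.20232729 -1.28035458 -0.56571903] 0.5000103319456273
[28.79  4.82 10.23] [-0.02 -0.02  0.04]
```

View pics/w9.png

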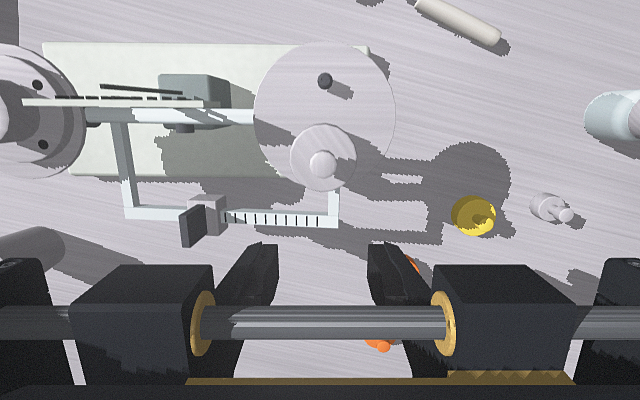

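View pics/s9.png

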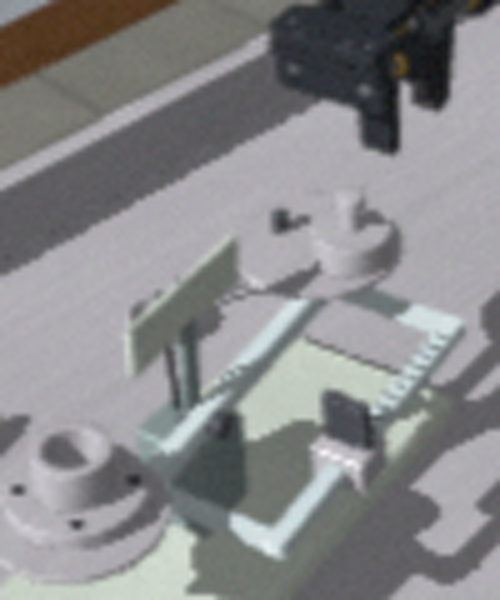

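```bash
python3 - <<'E'
from h import *
p=wrist('w10');T,o=tool();print(T[:3,3])
for n in ('poise_tab','big_center','near_pin','far_pin','poise'):
    for m in imaging.mark_of(p,n)[:2]: print(n,np.round(m['position'],1),round(m['score'],2),[at_z(p,m['position'],z).round(4).tolist() for z in (.1,.136,.153+.024)])
c=np.array([0.4961,.0952]);
for q in (0,.02,.05,.1):
    for zz in (.1,.113,.135,.148): print(q,zz,proj(p,[c[0]+.2285*q,c[1]-.9736*q,zz+.1*q]).round(1))
im=cv2.cvtColor(p['img'],cv2.COLOR_RGB2BGR)
cv2.imwrite('pics/w10z.png',cv2.resize(im[170:260,120:350],None,fx=3.4,fy=3.4,interpolation=cv2.INTER_CUBIC))
E
```

```text
[ 0.55434989 -0.0249743   0.26155357]
poise_tab [186.9 222.7] 0.75 [[0.4839, 0.0981, 0.1], [0.5005, 0.0857, 0.136], [0.5194, 0.0717, 0.177]]
big_center [476.5 217.3] 0.84 [[0.5591, -0.1824, 0.1], [0.5669, -0.1618, 0.136], [0.5758, -0.1384, 0.177]]
big_center [321.9 160.3] 0.74 [[0.5776, -0.0185, 0.1], [0.5832, -0.0172, 0.136], [0.5896, -0.0156, 0.177]]
far_pin [325.8  81. ] 0.74 [[0.6471, -0.0049, 0.1], [0.6446, -0.0052, 0.136], [0.6417, -0.0054, 0.177]]Traceback (most recent call last):
  File "<stdin>", line 4, in <module>
ValueError: it knows: balance, beaker_cup, big_center, blank_cap, cleaning_brush, far_pin, flange_center, gasket_ring, near_pin, part_pan_top, poise_tab, sample_jar, scoop_spoon, small_center, weight_pan
```

```bash
python3 - <<'E'
from h import *
print(shift([.488,.125,.19]))
p=wrist('w10')
c=np.array([0.4961,.0952]);
for q in (0,.1):
    for zz in (.1,.135): print(q,zz,proj(p,[c[0]+.2285*q,c[1]-.9736*q,zz+.1*q]).round(1))
im=cv2.cvtColor(p['img'],cv2.COLOR_RGB2BGR)
cv2.imwrite('pics/w10z.png',cv2.resize(im[170:260,120:350],None,fx=3.4,fy=3.4,interpolation=cv2.INTER_CUBIC))
E
```

```text
[-16.13   2.84   7.1 ]
0 0.1 [191.5 212.8]
0 0.135 [176.3 225.3]
0.1 0.1 [291.4 217.4]
0.1 0.135 [287.7 230.8]
```

View pics/w10z.png

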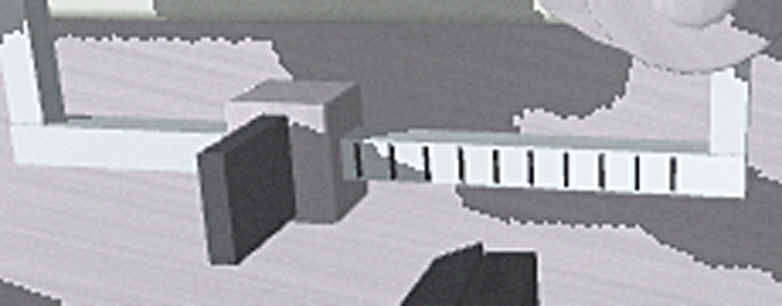

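```bash

python3 -m handwheel '[{"x":-1.5,"y":0.3,"z":0,"wx":0,"wy":0,"wz":0,"gripper":1},{"x":-5,"y":1,"z":0.5,"wx":0,"wy":0,"wz":0,"gripper":1},{"x":-9,"y":2,"z":2,"wx":0,"wy":0,"wz":0,"gripper":1},{"x":-13,"y":2.6,"z":4,"wx":0,"wy":0,"wz":0,"gripper":1},{"x":-15.5,"y":2.8,"z":6,"wx":0,"wy":0,"wz":0,"gripper":1},{"x":-16.1,"y":2.8,"z":7,"wx":0,"wy":0,"wz":0,"gripper":1},{"x":-16.1,"y":2.8,"z":7,"wx":0,"wy":0,"wz":0,"gripper":1},{"x":-16.1,"y":2.8,"z":7,"wx":0,"wy":0,"wz":0,"gripper":1}]' 5
python3 - <<'E'
from h import *
p=wrist('w11');T,o=tool();print(T[:3,3],o['force'],o['width'])
for m in imaging.mark_of(p,'poise_tab')[:2]: print(np.round(m['position'],1),round(m['score'],2),at_z(p,m['position'],.136))
print(shift([.49,.125,.132]))
E
```

```text
clock: 14.6
position: [0.4894, 0.1236, 0.1923]
ee_rot: [0.787, -0.617, 0.001, -0.0]
force: [0.1, -0.2, 0.9]
width: 0.005
[0.4894489  0.12359151 0.19238001] [-0.83552123  0.14813903 -0.07622055] 0.005033402042999161
[387.8 224.3] 0.72 [0.49867028 0.0818768  0.136     ]
[-0.12 -0.09  6.03]
```

View pics/w11.png

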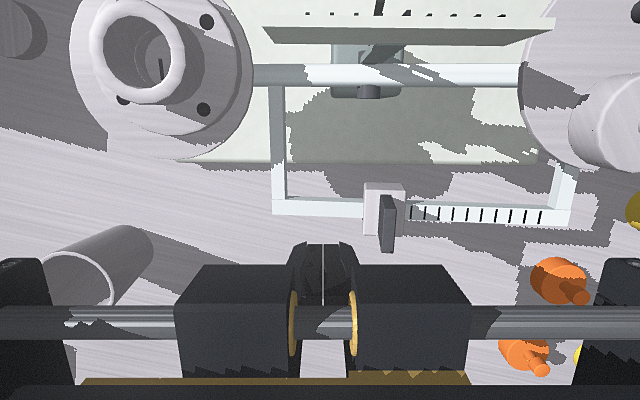

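```bash

python3 -m handwheel '[{"x":0,"y":0,"z":2,"wx":0,"wy":0,"wz":0,"gripper":1},{"x":0,"y":0,"z":4.5,"wx":0,"wy":0,"wz":0,"gripper":1},{"x":0,"y":0,"z":5.7,"wx":0,"wy":0,"wz":0,"gripper":1},{"x":0.5,"y":0,"z":5.8,"wx":0,"wy":0,"wz":0,"gripper":1},{"x":1.2,"y":0,"z":5.8,"wx":0,"wy":0,"wz":0,"gripper":1},{"x":1.8,"y":0,"z":5.8,"wx":0,"wy":0,"wz":0,"gripper":1},{"x":1.8,"y":0,"z":5.8,"wx":0,"wy":0,"wz":0,"gripper":1}]' 5
python3 - <<'E'
from h import *
p=wrist('w12');T,o=tool();print(T[:3,3],o['force'],o['width'])
E
```

```text
clock: 15.58
position: [0.4934, 0.1063, 0.1342]
ee_rot: [0.787, -0.616, 0.0, -0.0]
force: [0.2, -0.2, -0.6]
width: 0.005
[0.49320241 0.10685178 0.13408215] [ 1.13565603  0.93397168 -0.7265643 ] 0.004195102880300564
```

View pics/w12.png

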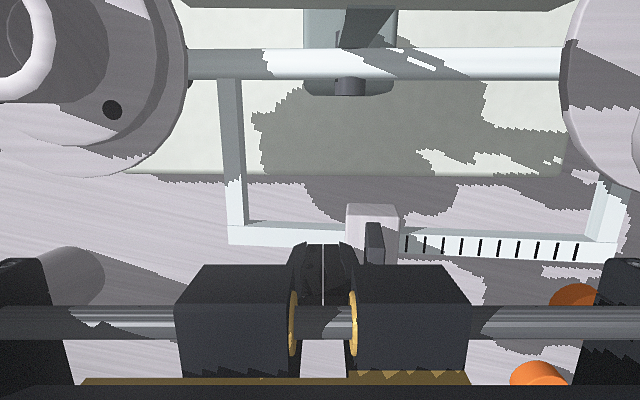

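```bash

python3 -m handwheel '[{"x":0.4,"y":0,"z":0,"wx":0,"wy":0,"wz":0,"gripper":1},{"x":0.8,"y":0,"z":0,"wx":0,"wy":0,"wz":0,"gripper":1},{"x":1.3,"y":0,"z":0,"wx":0,"wy":0,"wz":0,"gripper":1},{"x":2,"y":0,"z":0,"wx":0,"wy":0,"wz":0,"gripper":1}]' 5
python3 -m handwheel '[{"x":0.7,"y":0,"z":0,"wx":0,"wy":0,"wz":0,"gripper":1},{"x":1.4,"y":0,"z":0,"wx":0,"wy":0,"wz":0,"gripper":1},{"x":2.1,"y":0,"z":0,"wx":0,"wy":0,"wz":0,"gripper":1},{"x":2.8,"y":0,"z":0,"wx":0,"wy":0,"wz":0,"gripper":1},{"x":3.5,"y":0,"z":0,"wx":0,"wy":0,"wz":0,"gripper":1},{"x":4.1,"y":0,"z":0,"wx":0,"wy":0,"wz":0,"gripper":1},{"x":4.5,"y":0,"z":0,"wx":0,"wy":0,"wz":0,"gripper":1}]' 5
python3 - <<'E'
from h import *
p=wrist('w13');T,o=tool();print(T[:3,3],o['force'],o['width'])
E
```

```text
clock: 16.12
position: [0.4975, 0.0878, 0.1335]
ee_rot: [0.788, -0.616, -0.0, -0.0]
force: [-0.5, 2.6, -2.0]
width: 0.004
clock: 17.0
position: [0.5087, 0.0436, 0.1337]
ee_rot: [0.788, -0.616, 0.0, 0.0]
force: [-1.0, 2.2, -1.7]
width: 0.007
[0.50880218 0.04306277 0.13370435] [-0.82901972  0.5840347  -1.79623722] 0.0065219752072258035
```

View pics/w13.png

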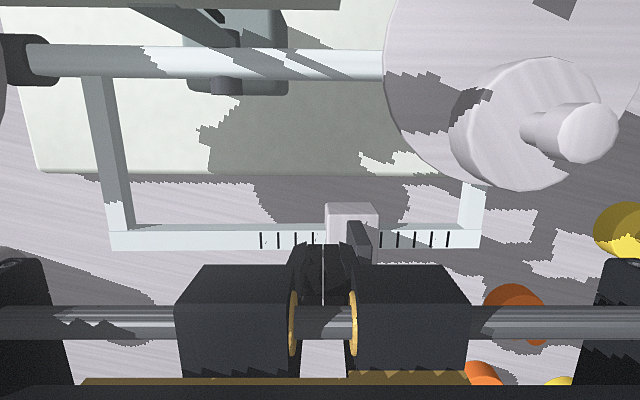

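```bash

python3 -m handwheel '[{"x":-0.6,"y":0,"z":0,"wx":0,"wy":0,"wz":0,"gripper":1},{"x":-1.5,"y":0,"z":-1,"wx":0,"wy":0,"wz":0,"gripper":1},{"x":-3,"y":0,"z":-4,"wx":0,"wy":0,"wz":0,"gripper":1},{"x":-4,"y":3,"z":-8,"wx":0,"wy":0,"wz":0,"gripper":1},{"x":-4,"y":6,"z":-11,"wx":0,"wy":0,"wz":0,"gripper":1},{"x":-4,"y":8,"z":-13,"wx":0,"wy":0,"wz":0,"gripper":1},{"x":-4,"y":8,"z":-13,"wx":0,"wy":0,"wz":0,"gripper":1},{"x":-4,"y":8,"z":-13,"wx":0,"wy":0,"wz":0,"gripper":1}]' 5
python3 - <<'E'
from h import *
p=wrist('w14');T,o=tool();print(T[:3,3],o['force'],o['width'])
s=imaging.capture('side')
a=cv2.resize(s['img'][115:235,230:350],None,fx=5,fy=5,interpolation=cv2.INTER_CUBIC)
cv2.imwrite('pics/s14.png',cv2.cvtColor(a,cv2.COLOR_RGB2BGR))
E
```

```text
clock: 18.05
position: [0.4217, 0.064, 0.2636]
ee_rot: [0.788, -0.616, 0.0, -0.0]
force: [-0.2, -0.6, -0.1]
width: 0.008
[0.42158285 0.06392232 0.26322411] [0.80811124 0.01334736 0.06127146] 0.0035179110310244437
```

View pics/w14.png

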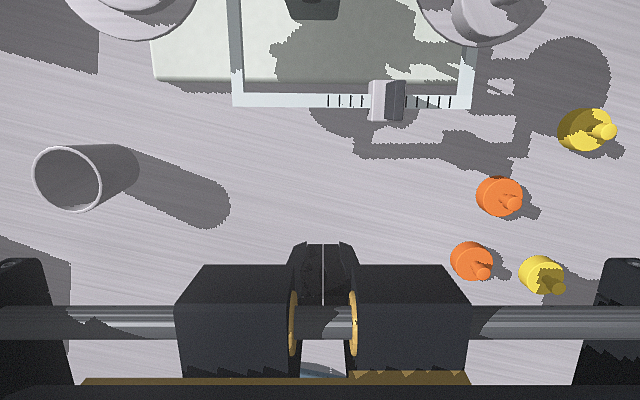

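View pics/s14.png

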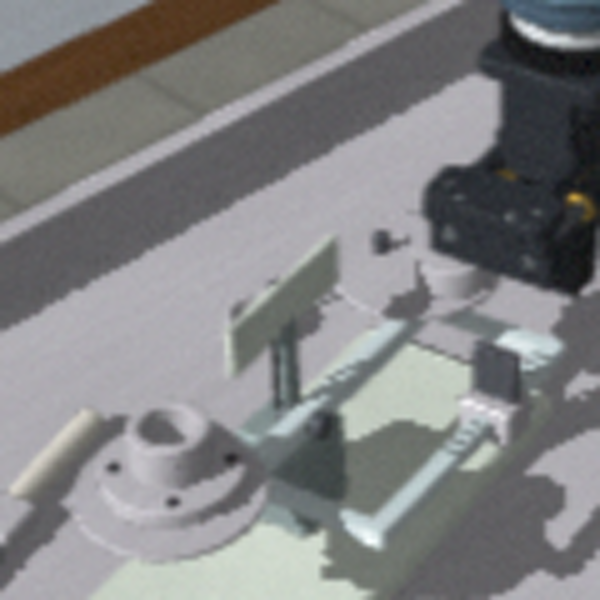

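```bash

python3 -m handwheel '[{"x":0,"y":2,"z":-0.5,"wx":-5,"wy":0,"wz":0,"gripper":1},{"x":-2,"y":4,"z":-1,"wx":-12,"wy":0,"wz":0,"gripper":1},{"x":-3,"y":5,"z":-1,"wx":-20,"wy":0,"wz":0,"gripper":1},{"x":-4,"y":5,"z":-1,"wx":-27,"wy":0,"wz":0,"gripper":1},{"x":-4,"y":5,"z":-1,"wx":-30,"wy":0,"wz":0,"gripper":1},{"x":-4,"y":5,"z":-1,"wx":-30,"wy":0,"wz":0,"gripper":1},{"x":-4,"y":5,"z":-1,"wx":-30,"wy":0,"wz":0,"gripper":1},{"x":-4,"y":5,"z":-1,"wx":-30,"wy":0,"wz":0,"gripper":1}]' 5
python3 - <<'E'
from h import *
p=wrist('w15');T,o=tool();print(T[:3,3],o['force'],o['width'])
s=imaging.capture('side'); save(s,'s15')
print(imaging.mark_of(s,'far_pin')[:1],imaging.mark_of(s,'part_pan_top')[:1])
E
```

```text
clock: 19.15
position: [0.363, 0.0902, 0.2739]
ee_rot: [0.761, -0.595, -0.159, 0.204]
force: [0.6, 0.6, -0.1]
width: 0.007
[0.36297939 0.09016116 0.27397071] [ 0.15631781  0.15147135 -0.65086035] 0.002405493485762287
[{'position': [306.5, 162.2], 'score': 0.78}] [{'position': [265.7, 213.0], 'score': 0.71}]
```

View pics/w15.png

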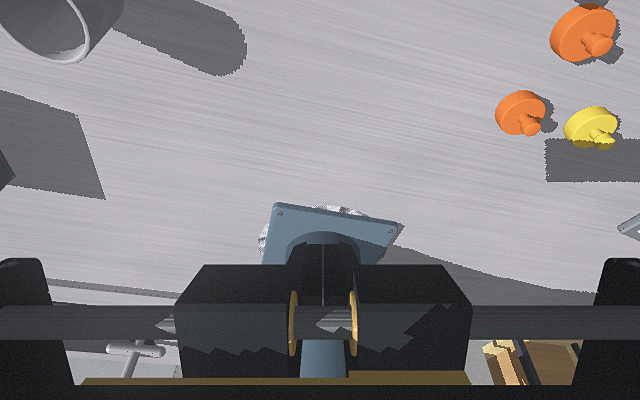

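```bash

python3 -m handwheel '[{"x":0,"y":0,"z":0,"wx":10,"wy":0,"wz":0,"gripper":1},{"x":0,"y":0,"z":0,"wx":20,"wy":0,"wz":0,"gripper":1},{"x":0,"y":0,"z":0,"wx":30,"wy":0,"wz":0,"gripper":1},{"x":0,"y":0,"z":0,"wx":40,"wy":0,"wz":0,"gripper":1},{"x":0,"y":0,"z":0,"wx":50,"wy":0,"wz":0,"gripper":1},{"x":0,"y":0,"z":0,"wx":60,"wy":0,"wz":0,"gripper":1},{"x":0,"y":0,"z":0,"wx":65,"wy":0,"wz":0,"gripper":1},{"x":0,"y":0,"z":0,"wx":65,"wy":0,"wz":0,"gripper":1}]' 5
python3 - <<'E'
from h import *
p=wrist('w16');T,o=tool();print(T[:3,3],o['force'],o['width'])
s=imaging.capture('side'); save(s,'s16')
print(imaging.mark_of(s,'far_pin')[:1],imaging.mark_of(s,'part_pan_top')[:1])
E
```

```text
clock: 20.35
position: [0.3829, 0.1036, 0.302]
ee_rot: [0.764, -0.594, 0.141, -0.206]
force: [-0.5, 0.3, 1.1]
width: 0.002
[0.38459448 0.10131417 0.30261653] [-0.4397366   2.43592184 -0.03983513] 0.00329262515466876
[{'position': [307.6, 164.8], 'score': 0.82}] [{'position': [264.8, 212.1], 'score': 0.62}]
```

View pics/w16.png

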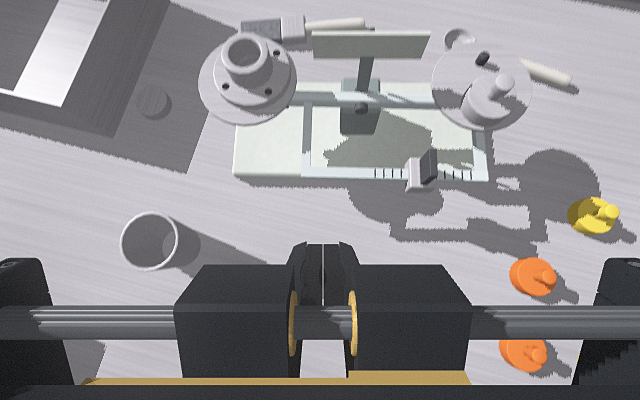

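```bash
python3 - <<'E'
import cv2
im=cv2.imread('pics/w16.png')
cv2.imwrite('pics/w16z.png',cv2.resize(im[20:200,225:505],None,fx=2.85,fy=2.85,interpolation=cv2.INTER_CUBIC))
cv2.imwrite('pics/w16y.png',cv2.resize(im[140:200,225:505],None,fx=2.85,fy=8,interpolation=cv2.INTER_CUBIC))
E
```

```text
(no output)
```

View pics/w16z.png

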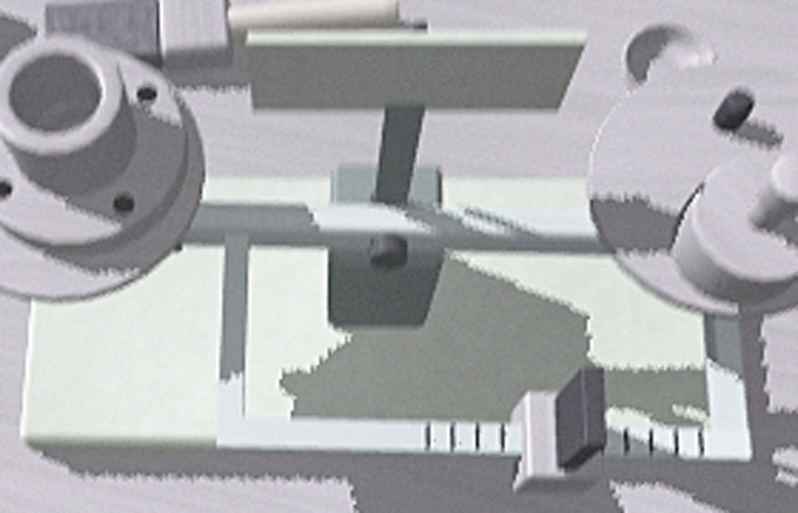

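View pics/w16y.png

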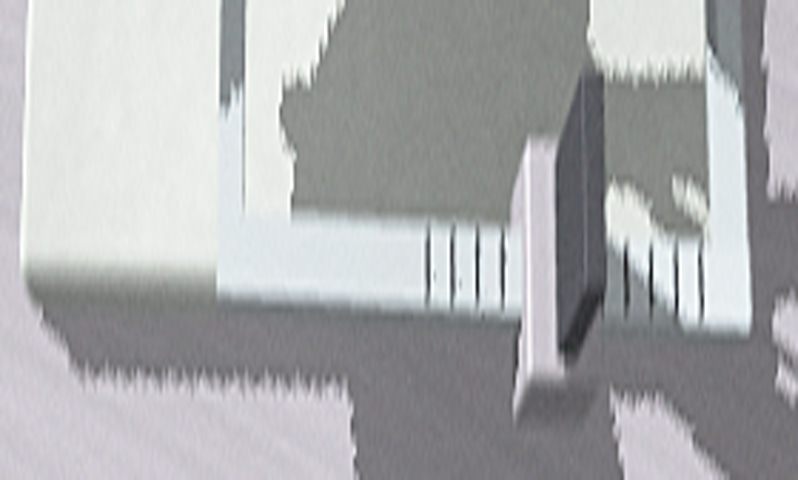

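```bash
python3 - <<'E'
from h import *
p=wrist('w17');T,o=tool();print(T[:3,3],o['joint_vel'].round(3))
im=cv2.cvtColor(p['img'],cv2.COLOR_RGB2BGR)
np.save('w17T.npy',p['cam_to_world'])
cv2.imwrite('pics/w17y.png',cv2.resize(im[140:200,225:505],None,fx=2.85,fy=8,interpolation=cv2.INTER_CUBIC))
cv2.imwrite('pics/w17x.png',cv2.resize(im[60:140,225:505],None,fx=2.85,fy=7,interpolation=cv2.INTER_CUBIC))
s=imaging.capture('side'); save(s,'s17')
print(imaging.mark_of(s,'far_pin')[:1],imaging.mark_of(s,'part_pan_top')[:1])
E
```

```text
[0.3823015  0.10317581 0.3015291 ] [-0.053  0.013  0.017 -0.002 -0.009 -0.003  0.013]
[{'position': [305.4, 161.9], 'score': 0.8}] [{'position': [265.4, 211.3], 'score': 0.81}]
```

View pics/w17y.png

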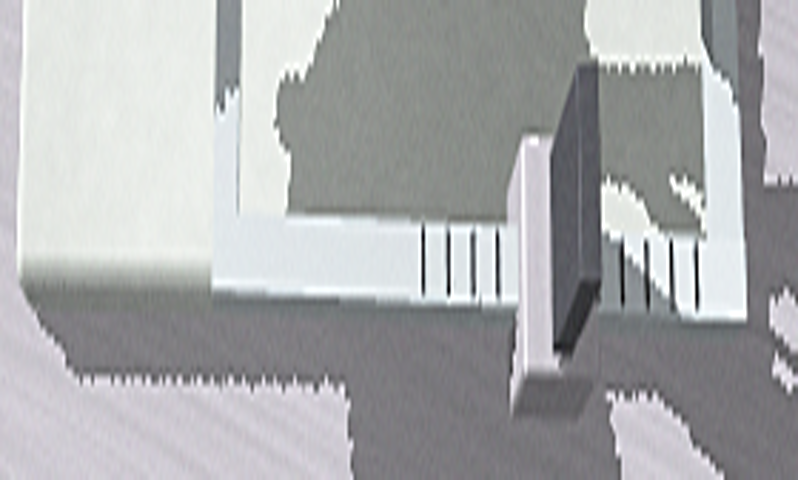

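View pics/w17x.png

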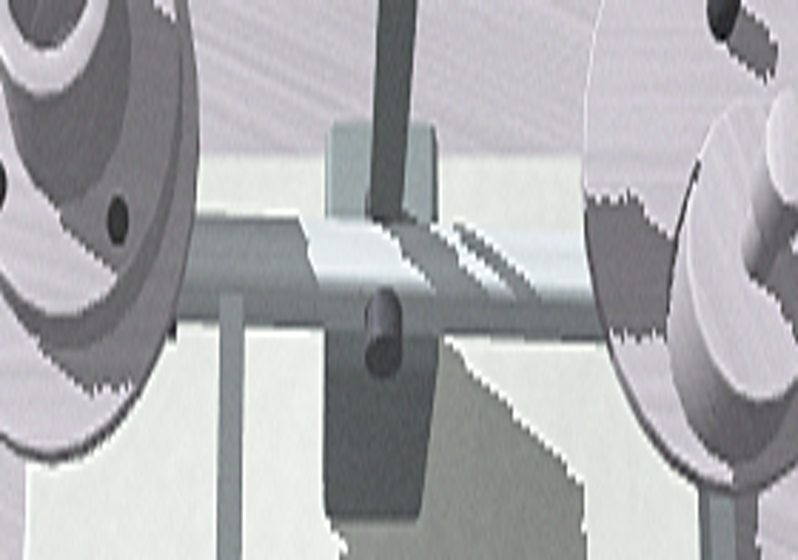

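```bash
python3 - <<'E'
from h import *
p=wrist();W=np.load('w17T.npy')
a=at_z(p,(295.2,82.0),.024,W);b=at_z(p,(428.5,82.3),.024,W);e=(b-a);e/=np.linalg.norm(e);print('base -y dir',e,a,b)
for e in (e[:2],np.array([.2285,-.9736])):
    e=e/np.linalg.norm(e)
    n=np.array([-e[1],e[0],0]); c=np.array([0.4961,.0952,.1])+n*0
    pts=[]
    for uv in ((299.7,176.25),(486.75,180.1)):
        o,d=ray(p,uv,W); pts.append(o+d*(n@(c-o))/(n@d))
    v=pts[1]-pts[0];print(pts,'tilt',-np.arctan2(-v[2],np.hypot(v[0],v[1])) )
    print(np.hypot(v[0],v[1]))
# back beam top edge
E
```

```text
base -y dir [ 0.22880064 -0.9734733   0.        ] [0.63708066 0.21940302 0.024     ] [0.68265084 0.02551654 0.024     ]
[array([0.48008284, 0.16334788, 0.0831484 ]), array([ 0.53229547, -0.05880011,  0.07636398])] tilt -0.02972124155179042
0.228201418796613
[array([0.48010288, 0.16336105, 0.08307321]), array([ 0.53222694, -0.05873081,  0.07653681])] tilt -0.028644681643450416
0.2281265190910968
```

```bash
python3 - <<'E'
from h import *
s=imaging.capture('side')
A=cv2.imread('pics/side0.png',0);B=cv2.imread('pics/s17.png',0);
def ptrack(r):
    x0,y0,x1,y1=r;t=cv2.resize(A[y0:y1,x0:x1],None,fx=8,fy=8,interpolation=cv2.INTER_CUBIC)
    m=12;S=cv2.resize(B[y0-m:y1+m,x0-m:x1+m],None,fx=8,fy=8,interpolation=cv2.INTER_CUBIC)
    R_=cv2.matchTemplate(S,t,cv2.TM_CCOEFF_NORMED);_,v,_,l=cv2.minMaxLoc(R_);return v,(l[0]/8-m,l[1]/8-m)
print('farpin',ptrack((301,155,312,164)));print('flange',ptrack((245,195,282,225)));print('base',ptrack((240,240,290,265)))
far=np.array([.6442,-.0035]);fl=np.array([.5685,.234])
print(proj(s,[*far,.167]),proj(s,[*far,.157])-proj(s,[*far,.167]),proj(s,[*fl,.157])-proj(s,[*fl,.147]))
E
```

```text
farpin (0.9791088104248047, (0.125, 4.25))
flange (0.8037477135658264, (-0.25, -4.25))
base (0.9973986744880676, (0.0, 0.0))
[305.5385361  156.28133901] [0.09610904 2.56152531] [-0.31665385 -2.64083753]
```

```bash
python3 - <<'E'
from h import *
print(level([.2285,-.9736]),shift([.5218,-.0144,.20]))
E
```

```text
[-28.66   2.2    1.12] [15.38 -4.52 13.49]
```

```bash

python3 -m handwheel '[{"x":2,"y":0,"z":0,"wx":-9,"wy":0.7,"wz":0.3,"gripper":1},{"x":5,"y":-0.5,"z":0,"wx":-18,"wy":1.4,"wz":0.7,"gripper":1},{"x":8,"y":-1,"z":1,"wx":-25,"wy":2,"wz":1,"gripper":1},{"x":11,"y":-2,"z":2,"wx":-28.6,"wy":2.2,"wz":1.1,"gripper":1},{"x":13,"y":-3,"z":4,"wx":-28.6,"wy":2.2,"wz":1.1,"gripper":1},{"x":13,"y":-3,"z":5,"wx":-28.6,"wy":2.2,"wz":1.1,"gripper":1},{"x":13,"y":-3,"z":5,"wx":-28.6,"wy":2.2,"wz":1.1,"gripper":1},{"x":13,"y":-3,"z":5,"wx":-28.6,"wy":2.2,"wz":1.1,"gripper":1}]' 5
python3 - <<'E'
from h import *
T,o=tool();print(T[:3,3],level([.2285,-.9736]),shift([.5218,-.0144,.20]))
E
```

```text
clock: 21.85
position: [0.4635, -0.0078, 0.2687]
ee_rot: [0.783, -0.621, 0.001, -0.0]
force: [-0.6, -0.6, 0.7]
width: 0.003
[ 0.46346552 -0.0077808   0.26873583] [-0.11 -0.13 -0.05] [ 1.96 -5.52  6.89]
```

```bash

python3 -m handwheel '[{"x":0.5,"y":-1.5,"z":0.5,"wx":0,"wy":0,"wz":0,"gripper":1},{"x":1.3,"y":-3.5,"z":2,"wx":0,"wy":0,"wz":0,"gripper":1},{"x":1.9,"y":-5.2,"z":4.5,"wx":0,"wy":0,"wz":0,"gripper":1},{"x":2,"y":-5.5,"z":7,"wx":0,"wy":0,"wz":0,"gripper":1},{"x":2,"y":-5.5,"z":8.5,"wx":0,"wy":0,"wz":0,"gripper":1},{"x":2,"y":-5.5,"z":8.5,"wx":0,"wy":0,"wz":0,"gripper":1}]' 5
python3 - <<'E'
from h import *
p=wrist('w18');T,o=tool();print(T[:3,3],o['force'],level([.2285,-.9736]),shift([.5218,-.0144,.132]))
E
```

```text
clock: 22.6
position: [0.5215, -0.0158, 0.1833]
ee_rot: [0.783, -0.622, 0.001, 0.0]
force: [-0.6, 0.3, 1.0]
width: 0.002
[ 0.52214296 -0.01566517  0.18401083] [-0.07876169  0.04451816  0.18882819] [-0.12 -0.09 -0.13] [-0.14  0.02  5.2 ]
```

View pics/w18.png

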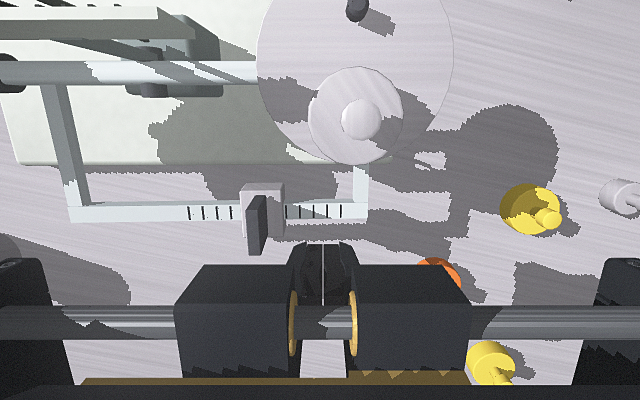

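```bash

python3 -m handwheel '[{"x":0,"y":0,"z":1.5,"wx":0,"wy":0,"wz":0,"gripper":1},{"x":0,"y":0,"z":3.5,"wx":0,"wy":0,"wz":0,"gripper":1},{"x":-0.3,"y":0,"z":5,"wx":0,"wy":0,"wz":0,"gripper":1},{"x":-1,"y":0,"z":5.1,"wx":0,"wy":0,"wz":0,"gripper":1},{"x":-1.4,"y":0,"z":5.1,"wx":0,"wy":0,"wz":0,"gripper":1},{"x":-1.4,"y":0,"z":5.1,"wx":0,"wy":0,"wz":0,"gripper":1},{"x":-1.4,"y":0,"z":5.1,"wx":0,"wy":0,"wz":0,"gripper":1}]' 5
python3 - <<'E'
from h import *
p=wrist('w19');T,o=tool();print(T[:3,3],o['force'])
im=cv2.cvtColor(p['img'],cv2.COLOR_RGB2BGR)
cv2.imwrite('pics/w19z.png',cv2.resize(im[170:310,230:430],None,fx=4,fy=4,interpolation=cv2.INTER_CUBIC))
E
```

```text
clock: 23.52
position: [0.5196, -0.0023, 0.1328]
ee_rot: [0.783, -0.622, 0.001, -0.001]
force: [0.9, 0.2, 0.5]
width: 0.007
[ 0.51957341 -0.00241629  0.13268963] [-0.56100382  0.22662109  0.31754012]
```

View pics/w19z.png

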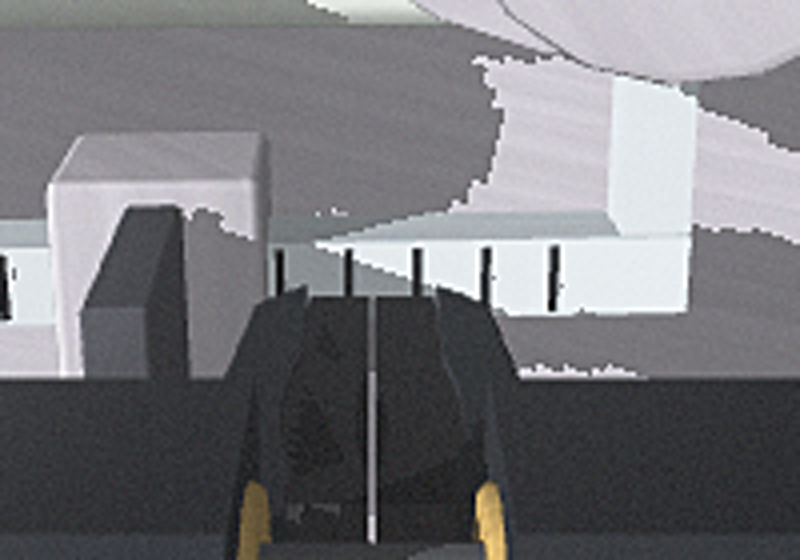

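```bash

python3 -m handwheel '[{"x":-0.4,"y":0,"z":0,"wx":0,"wy":0,"wz":0,"gripper":1},{"x":-0.7,"y":0,"z":0,"wx":0,"wy":0,"wz":0,"gripper":1},{"x":-0.9,"y":0,"z":0,"wx":0,"wy":0,"wz":0,"gripper":1},{"x":-1.1,"y":0,"z":0,"wx":0,"wy":0,"wz":0,"gripper":1},{"x":-1.3,"y":0,"z":0,"wx":0,"wy":0,"wz":0,"gripper":1},{"x":-1.5,"y":0,"z":0,"wx":0,"wy":0,"wz":0,"gripper":1},{"x":-1.5,"y":0,"z":0,"wx":0,"wy":0,"wz":0,"gripper":1}]' 5
python3 - <<'E'
from h import *
p=wrist('w20');T,o=tool();print(T[:3,3],o['force'])
im=cv2.cvtColor(p['img'],cv2.COLOR_RGB2BGR)
cv2.imwrite('pics/w20z.png',cv2.resize(im[170:310,230:430],None,fx=4,fy=4,interpolation=cv2.INTER_CUBIC))
E
```

```text
clock: 24.45
position: [0.5159, 0.0124, 0.1324]
ee_rot: [0.783, -0.622, 0.001, -0.0]
force: [0.5, -2.5, 0.5]
width: 0.004
[0.51588978 0.01239214 0.13236101] [ 0.19662423 -1.60623175  2.73940232]
```

View pics/w20z.png

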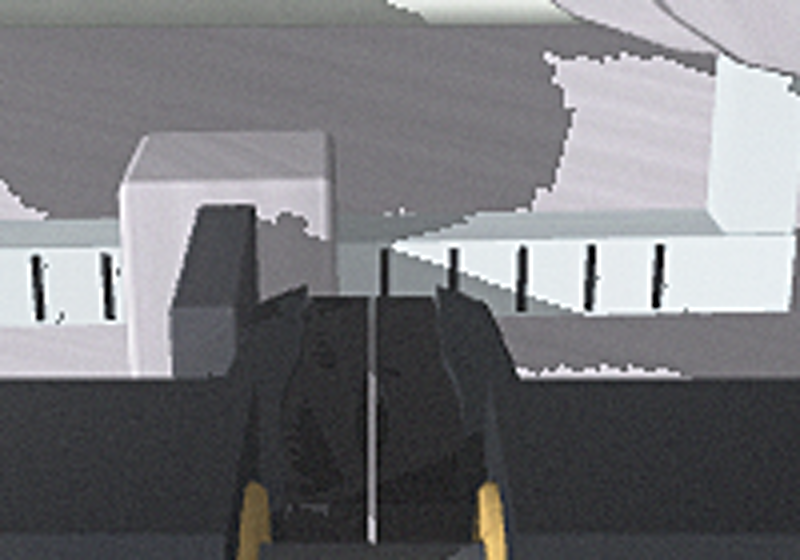

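```bash

python3 -m handwheel '[{"x":0.5,"y":0,"z":0,"wx":0,"wy":0,"wz":0,"gripper":1},{"x":1.2,"y":0.2,"z":-0.3,"wx":0,"wy":0,"wz":0,"gripper":1},{"x":2,"y":1,"z":-3,"wx":0,"wy":0,"wz":0,"gripper":1},{"x":2.5,"y":3,"z":-7,"wx":0,"wy":0,"wz":0,"gripper":1},{"x":3,"y":6,"z":-11,"wx":0,"wy":0,"wz":0,"gripper":1},{"x":3,"y":9,"z":-14,"wx":0,"wy":0,"wz":0,"gripper":1},{"x":3,"y":11,"z":-15,"wx":0,"wy":0,"wz":0,"gripper":1},{"x":3,"y":11,"z":-15,"wx":0,"wy":0,"wz":0,"gripper":1}]' 5
python3 -m handwheel '[{"x":0,"y":0,"z":0,"wx":0,"wy":0,"wz":0,"gripper":1},{"x":0,"y":0,"z":0,"wx":0,"wy":0,"wz":0,"gripper":1},{"x":0,"y":0,"z":0,"wx":0,"wy":0,"wz":0,"gripper":1},{"x":0,"y":0,"z":0,"wx":0,"wy":0,"wz":0,"gripper":1},{"x":0,"y":0,"z":0,"wx":0,"wy":0,"wz":0,"gripper":1},{"x":0,"y":0,"z":0,"wx":0,"wy":0,"wz":0,"gripper":1},{"x":0,"y":0,"z":0,"wx":0,"wy":0,"wz":0,"gripper":1},{"x":0,"y":0,"z":0,"wx":0,"wy":0,"wz":0,"gripper":1}]' 5
cat > trk.py <<'E'
from h import *
import sys
s=imaging.capture('side'); save(s,sys.argv[1]); save(imaging.capture('top'),sys.argv[1]+'t')
A=cv2.imread('pics/side0.png',0);B=cv2.imread('pics/%s.png'%sys.argv[1],0);
def ptrack(r):
    x0,y0,x1,y1=r;t=cv2.resize(A[y0:y1,x0:x1],None,fx=8,fy=8,interpolation=cv2.INTER_CUBIC)
    m=12;S=cv2.resize(B[y0-m:y1+m,x0-m:x1+m],None,fx=8,fy=8,interpolation=cv2.INTER_CUBIC)
    R_=cv2.matchTemplate(S,t,cv2.TM_CCOEFF_NORMED);_,v,_,l=cv2.minMaxLoc(R_);return round(v,3),(l[0]/8-m,l[1]/8-m)
a=ptrack((301,155,312,164));b=ptrack((245,195,282,225))
print('farpin',a,'tilt',.1-a[1][1]/.256/130);print('flange',b,'tilt',.1+b[1][1]/.264/130)
T,o=tool();print(T[:3,3],o['clock'],o['force'])
c=cv2.resize(s['img'][115:235,230:350],None,fx=5,fy=5,interpolation=cv2.INTER_CUBIC)
cv2.imwrite('pics/%sz.png'%sys.argv[1],cv2.cvtColor(c,cv2.COLOR_RGB2BGR))
E
python3 trk.py s21
```

```text
clock: 25.5
position: [0.4147, -0.0426, 0.2827]
ee_rot: [0.782, -0.623, 0.002, 0.0]
force: [0.2, 0.1, 0.4]
width: 0.005
clock: 26.5
position: [0.4152, -0.0416, 0.2822]
ee_rot: [0.783, -0.622, 0.001, -0.0]
force: [-0.9, 0.0, 0.4]
width: 0.005
farpin (0.979, (0.25, 3.5)) tilt -0.005168269230769226
flange (0.828, (-0.25, -3.375)) tilt 0.0016608391608391726
[ 0.41520459 -0.04162297  0.28218374] 26.6 [0.53058876 0.31817365 0.43976663]
```

View pics/s21z.png

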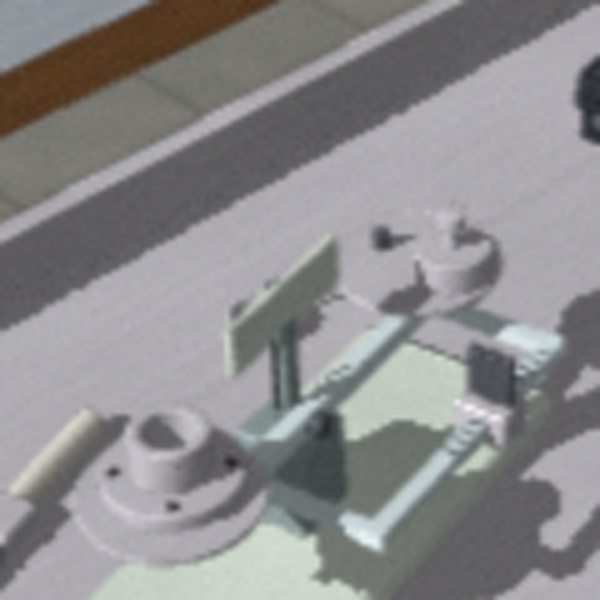

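```bash

python3 -m handwheel '[{"x":-2,"y":0.5,"z":0,"wx":8,"wy":0,"wz":0,"gripper":1},{"x":-5,"y":1,"z":0,"wx":16,"wy":0,"wz":0,"gripper":1},{"x":-8,"y":1.5,"z":0,"wx":24,"wy":0,"wz":0,"gripper":1},{"x":-11,"y":1.5,"z":0,"wx":28,"wy":0,"wz":0,"gripper":1},{"x":-13,"y":1.5,"z":0,"wx":28,"wy":0,"wz":0,"gripper":1},{"x":-13,"y":1.5,"z":0,"wx":28,"wy":0,"wz":0,"gripper":1},{"x":-13,"y":1.5,"z":0,"wx":28,"wy":0,"wz":0,"gripper":1},{"x":-13,"y":1.5,"z":0,"wx":28,"wy":0,"wz":0,"gripper":1}]' 5
python3 -m handwheel '[{"x":0,"y":0,"z":0,"wx":0,"wy":0,"wz":0,"gripper":1},{"x":0,"y":0,"z":0,"wx":0,"wy":0,"wz":0,"gripper":1},{"x":0,"y":0,"z":0,"wx":0,"wy":0,"wz":0,"gripper":1},{"x":0,"y":0,"z":0,"wx":0,"wy":0,"wz":0,"gripper":1}]' 5
python3 trk.py s22
python3 - <<'E'
from h import *
p=wrist('w22');T,o=tool();print(T[:3,3],o['joint_vel'].round(3));np.save('w22T.npy',p['cam_to_world'])
im=cv2.cvtColor(p['img'],cv2.COLOR_RGB2BGR)
E
```

```text
clock: 27.6
position: [0.3825, 0.0832, 0.2905]
ee_rot: [0.76, -0.605, 0.148, -0.185]
force: [0.0, 0.7, 0.1]
width: 0.006
clock: 28.1
position: [0.3825, 0.084, 0.2906]
ee_rot: [0.761, -0.604, 0.148, -0.185]
force: [0.6, 0.1, -0.0]
width: 0.002
farpin (0.979, (0.25, 3.5)) tilt -0.005168269230769226
flange (0.829, (-0.25, -3.375)) tilt 0.0016608391608391726
[0.38246135 0.084079   0.29060173] 28.2 [ 0.02190759 -0.87994266 -0.59645452]
[0.38246308 0.08408938 0.2906107 ] [ 0.001  0.     0.001  0.001 -0.    -0.002 -0.001]
```

View pics/w22.png

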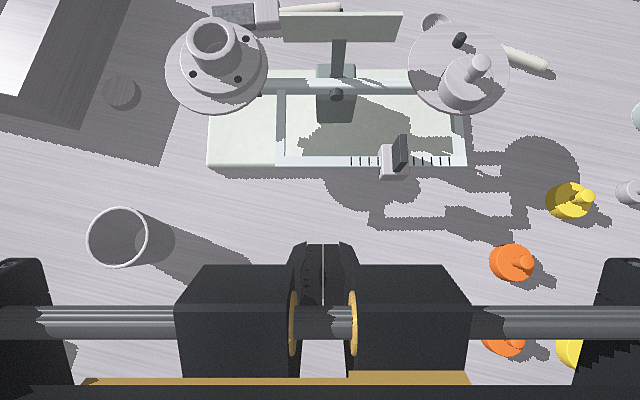

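```bash
python3 - <<'E'
from h import *
im=cv2.imread('pics/w22.png')
g=cv2.GaussianBlur(cv2.cvtColor(im,cv2.COLOR_BGR2GRAY),(3,3),0).astype(float)
cv2.imwrite('pics/w22y.png',cv2.resize(im[120:190,200:480],None,fx=2.8,fy=8,interpolation=cv2.INTER_CUBIC))
E
```

```text
(no output)
```

View pics/w22y.png

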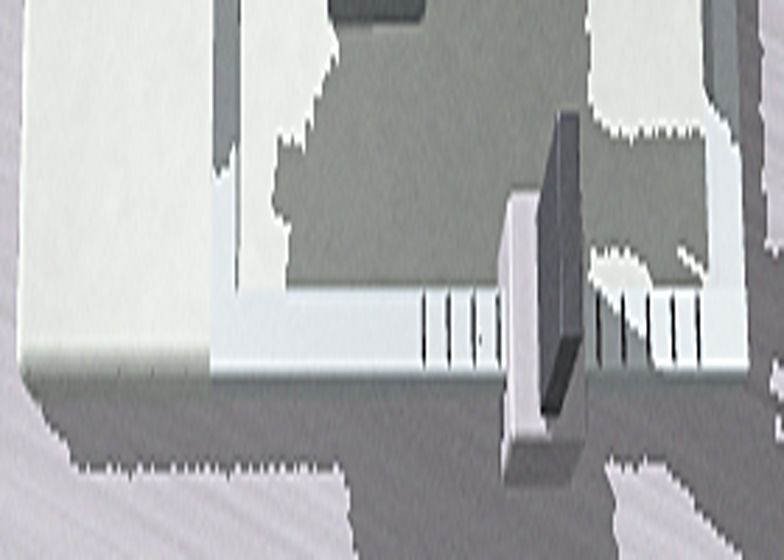

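```bash
python3 - <<'E'
from h import *
p=wrist();W=p['cam_to_world']
e=np.array([.2287,-.9735]);n=np.array([-e[1],e[0],0]);c=np.array([0.4961,.0952,.1]);pts=[]
for uv in ((275.7,166.6),(467.1,166.1)):
    o,d=ray(p,uv,W); pts.append(o+d*(n@(c-o))/(n@d))
v=pts[1]-pts[0];print(np.arctan2(v[2],np.hypot(v[0],v[1])))
for m in imaging.mark_of(p,'big_center')[:3]: print(m, at_z(p,m['position'],.164))
im=cv2.imread('pics/w22.png');cv2.imwrite('pics/w22p.png',cv2.resize(im[5:125,390:530],None,fx=5,fy=5,interpolation=cv2.INTER_CUBIC))
A=cv2.imread('pics/top0.png').astype(int);B=cv2.imread('pics/s22t.png').astype(int)
E
```

```text
-0.0016094104061632128
{'position': [506.1, 336.2], 'score': 0.96} [ 0.35827722 -0.07965808  0.164     ]
{'position': [469.8, 77.4], 'score': 0.9} [ 0.58899456 -0.01596914  0.164     ]
{'position': [572.5, 198.9], 'score': 0.9} [ 0.48944978 -0.12420418  0.164     ]
```

View pics/w22p.png

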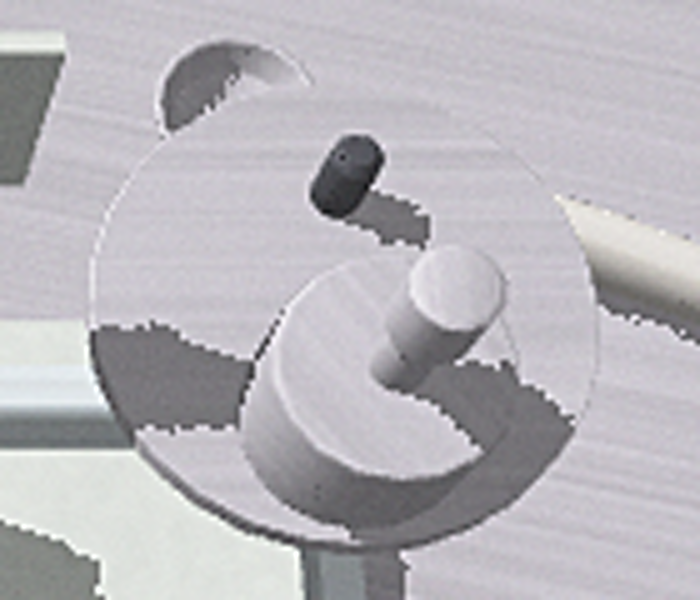

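View pics/s22t.png

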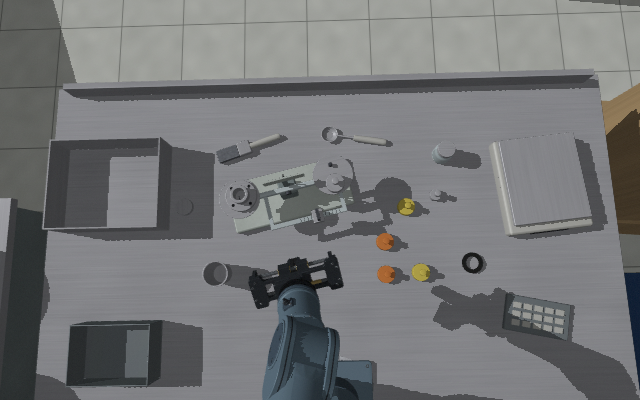

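The beam reads level by three measures: about -0.002 rad from the wrist view, -0.005 from the far pin and +0.002 from the flange. The wrist close-up shows the larger weight flat on the pan over the near pin. The top view shows the arm clear of everything, and the small weight and bystanders where they were. I'm handing in now.

```bash
python3 -c "
from plant import ticket; print(ticket.close_job())"
```

```text
the job is handed in; nothing more can be done
None
```

The flange is balanced by the larger weight alone, seated over the near pin, with the poise at about 67 mm. By my reckoning the flange weighs roughly 430 g. I handed the job in at about 28 s and got no verdict back.

- **Poise:** I pushed it with closed fingertips to about 73 mm, where the beam read about -0.027 rad. I then pushed it back about 6 mm.
- **Smaller weight:** it was not needed and still stands on the bench.
- **Final checks:**
  - Two pictures about 1.5 s apart gave the same beam tilt.
  - The three tilt estimates were -0.002, -0.005 and +0.002 rad, all well inside ±0.03.
  - The larger weight sits flat and upright on the pan.
  - The measured force stayed below about 4 N.
  - By eye in the top view, the bystanders and look-alikes were where they started, and the arm was clear of everything.
- **Not confirmed:**
  - I could not read the pointer: it sits on the far side of its plate, so the tilt comes from the bar, pin and flange positions.
  - The network's mark put the larger weight within about 3 mm of the pin.
- **Failed on the way:**
  - The first move was refused because rows need every key.
  - One camera tilt went the wrong way and was corrected.
  - Some position readings were 1–5 mm off while the arm was still settling, so I measured again.

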